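# Press the gasketed cover onto an instrument housing with a toggle clamp

## Robot

A 6-joint arm with a two-finger parallel gripper is mounted at the origin on the work surface. World frame = base frame: x ahead of the robot, y to its left, z up, the work surface at z = 0. Lengths are in m, angles in degrees, forces in N, time in s.
With the tool pointing down it reaches from about 0.375 to 0.9 m from the base axis. Payload 3.1 kg.
Tool frame: the origin (TCP) lies on the centre line of the jaws, within the pads' length; the fingertips stand 25 mm ahead of it and the grasp point (between the pads) lies 6 mm ahead of it; z points along the fingers, y is the line along which they close (so a half turn about z gives the same grasp; the last joint's range is limited). The gripper opens to 87 mm and grips with 3 to 60 N. Pads are 19 mm wide; open, the fingers measure 117 mm over their backs; the gripper's body (75 mm by 190 mm) begins 51 mm behind the grasp point.
Start: joints at [-81.159, 30.224, 82.088, -0, 67.689, -10.227], TCP at [0.204, -0.591, 0.248] pointing down, gripper open.
Joint ranges: [-176.69, 176.69], [-43.24, 126.21], [12.49, 139.97], [-82, 262], [0, 151.66], [-163.58, 163.58]. Speed limits (degrees/s): [159.86, 159.86, 180, 180, 180, 180].

## Interface

Orientations are given as a 3x3 rotation matrix whose columns are the frame's x, y, z axes.
In Python, from rig import read_state, capture, camera_params, hand_in gives the robot as it stands.
- The arm moves only by the tool apply_moves, never from a script. Its argument "rows" is a list of rows, each an object of numbers: "x", "y", "z": the shift along the tool's x, y, z in mm; "rx", "ry", "rz": the turn, a rotation vector about the tool's x, y, z in units of 6 degrees (1.0 is 6 degrees); "claw": the closure in counts, from 0 (fully open) to 255 (shut). A call has 1 to 10 rows; each row is the pose to reach, as a shift and turn from the pose commanded when the call began, along the tool's axes at that moment; what a row does not reach only later rows make up. A row lasts 1/8 s, in which the tool goes at most 62.5 mm and 10.7 degrees, less where a joint would pass 70% of its speed; a pose out of reach is approached as far as the arm can. A call with a gripper value outside its range is refused whole. The fingers move at their own pace and stop on an object; the grip force is fixed at half the most. Time passes only in rows, so rows that repeat a pose let the fingers close. It gives the time, the measured TCP pose, the force, the opening and the grip force at its end, in the units of the state.
- read_state(): the state, without advancing time (a new reading comes with each control period).
- capture(name): name is "scene" or "top" or "wrist"; returns (picture, depth): 400x640x3 uint8, red, green, blue; 400x640 float32, m along the optical axis (not along the pixel's ray), 0 where there is no reading.
- camera_params(name): a dict with "fx", "fy", "cx", "cy" (pixels), "xyz" and "orientation" of the camera in the world. Camera axes: x right, y up, looking along -z (the intrinsics and any distortion apply to the point x, -y, -z); pixel columns grow to the right and rows downward; lengths in m; the calibration is good to about 2 mm. A picture is of the moment at which its call begins: read the wrist's pose just before it. camera_params takes no time and is no camera call; for the wrist camera it gives the pose at the moment of the call.
- hand_in(): hands the job in; it is judged then, once.
The state is a dict: "time_s": time; "joint_positions": joint angles; "qvel": joint speeds; "tau": joint torques, N m; "position": TCP position; "tcp_rot": TCP orientation; "force": force on the tool from outside, world axes, zero at the start; "moment": the same for the moment, N m; "opening": opening from 0.0 (shut) to 1.0 (fully open); "grasp_force": force on a finger pad.
Only numpy, scipy, OpenCV 4.12 (cv2) and the standard library are available. Lean on these libraries where they do the work, as an engineer would, in place of code of your own. Each camera call takes 0.05 s, during which the arm holds its last target. There are 200 camera calls.

## Task

Take the white cover out of its rack, lay it on the sloped cork rest with its blue grip rib facing up and let go, then take it by the rib and set it gently onto the aluminium housing in the fixture so that it sits seated and level. Swing the red-handled toggle clamp over centre onto the cover so that it stays locked with your hand off it, leave it pressing for two seconds, then swing it fully back open, leaving the cover seated. Leave the magnifier and the jar where they stand.

Things in the scene. Friction and masses are not known exactly. Their poses are not given: they have to be found in the camera images.
- cover: loose white cover, 0.28 kg, plate 120 x 90 x 8. Origin: centre of the plate's underside. +x: outward normal (rib side; plate spans x 0..8); y: along the 120 side; z: along the 90 side, up in the rack. Underneath a black stepped locating pad, centred: 106 (y) x 76 (z) for x -3..0, then 98 x 68 for x -5.5..-3. Starts on edge in the rack. Either way round on the housing is right.
- rack: fixed grey rack, base 70 x 150, origin at the centre of its underside. The cover stands in it on a 120 edge, that edge 10 above the table, leaning up to 5 degrees, rib facing the rack's +x, long side along the rack's y. The slot's walls reach 40 above the table, near the ends only.
- rest: fixed rest with a cork face sloped at 45 degrees and a ledge at its foot, base 100 x 130. Origin: centre of its underside. The cork faces up and to the rest's +x (normal (0.707, 0, 0.707) in its frame); y runs across it. The cork reaches 55 up the slope from the ledge, so the upper 35 of the cover overhangs it: a finger has room behind.
- rest_seat (a point): 65 above the rest's origin: the cover's origin lies here when the cover rests with a 120 edge on the ledge and its pad against the cork. Its rotation is then the rest's own turned -45 degrees about the rest's y (cover x to (0.707, 0, 0.707), cover z to (-0.707, 0, 0.707) in the rest's frame).
- fixture: fixed dark steel plate with an open aluminium housing and a toggle clamp. Origin: underside, below the housing's centre; x from the housing to the clamp, y along the housing's long side, z up. Housing 90 (x) x 120 (y), walls 5 (opening 80 x 110), rim 48 above the table. The cover's pad enters 5.5 deep with 2 play each side at its upper step.
- rim (a point): centre of the housing's rim, 48 above the table: the cover's origin comes here, with cover x up and cover y along fixture y.
- clamp_grip (a point): on the axis of the handle's red cross bar (16 diameter, parallel to fixture y), 32 to the fixture's -y side of its stem; the bar reaches 27 further to -y. Seen from handle_pivot it lies at 130 (cos a, 0, sin a) and y -58 in the fixture's frame, a = 0.349 rad + joint value. It can be pinched from above and followed with the tool upright.
- clamp_handle (a joint): toggle handle, rad: 0 fully open (handle low, away from the housing, fork arm up), 1.66 locked at its stop (handle upright, leaning over the housing). The pads meet a seated cover at about 1.3, and 1.55 is the dead centre: beyond it the clamp holds itself against the stop, pressing with about 8 N; let go short of it, it eases back. 1 to 5 N at the bar moves it; near 0 its weight keeps it open.
- clamp_pads: two black rubber pads, 18 diameter, on the clamp's steel fork arm, 54 apart, which straddle the rib and press on the cover through a spring. Origin: the fork arm's pivot, on the fixture at x 90, y 0, z 84. Open, the fork stands upright above its pivot, its tips 190 above the table at most.
- magnifier: lens on a 70 diameter round foot, 135 high, a bystander. Origin: centre of the underside.
- jar: amber jar 56 diameter, 75 high, a bystander. Origin: centre of the underside.
- cover_rib (a point): middle of the outer end of the cover's blue grip rib, 38 from the cover's origin along its x. The rib is 40 long along cover z, 14 wide along cover y, 30 high, centred on the plate.
- handle_pivot (a point): the handle's pivot, on the fixture at x 110, y 0, z 40; the handle turns about the fixture's y axis.
Mind the look-alikes: they are no part of the job. What is shaped like the cover but purple is not meant.

How it is judged (in metres and radians):
On the way, in this order (a step that is already met when the one before it is completed fails the run):
1. the cover lies on the sloped rest, rib side up, let go (distance between cover and rest_seat below 0.02 m and angle between cover's own x axis and vertical below 0.95 rad and contact force between the fingers and anything else below 0.3 N and linear speed of cover below 0.02 m/s), for 0.2 s.
2. the cover sits seated and level on the housing, let go, the clamp still open (z of cover in the frame of rim below 0.002 m and horizontal distance between cover and rim below 0.006 m and angle between cover's own x axis and vertical below 0.035 rad and value of joint clamp_handle below 0.5 rad and contact force between the fingers and anything else below 0.3 N), for 0.2 s.
3. the clamp is locked over centre and presses on the seated cover by itself, hand off, for about two seconds (value of joint clamp_handle above 1.6 rad and contact force between clamp_pads and cover above 2 N and z of cover in the frame of rim below 0.002 m and contact force between the fingers and anything else below 0.3 N), for 1.6 s.
At the end, for the whole second after the job is handed in: The cover sits on the housing, its underside within 2 mm of the rim's height, centred within 6 mm, level within 2 degrees, square within 4.5 degrees, at rest; the clamp handle is back within 0.2 rad of fully open (value of joint clamp_handle below 0.2 rad and z of cover in the frame of rim between -0.003 and 0.002 m and horizontal distance between cover and rim below 0.006 m and angle between cover's own x axis and vertical below 0.035 rad and angle between the y axis of cover and the y axis of fixture, either way round below 0.08 rad and linear speed of cover below 0.01 m/s); the robot touches nothing.
It fails at once if the magnifier or the jar is moved more than 30 mm (distance of any of magnifier, jar from where it was at the start of the episode above 0.03 m).
It fails at once if the cover is slammed or forced down on the fixture (over 150 N) (contact force between cover and fixture above 150 N).
It also fails if it takes over 72 s, if anything falls off the work surface, if the arm or the gripper's body presses on something with over 40 N, if the wrist force passes 120 N, or if a joint passes its speed limit or range.

## Working session

There is one attempt and no reset: what is moved stays moved. The work goes in short steps, Python scripts to look and compute and a tool call to move; the robot and the scene stay as the last step left them, time stands still between calls to the robot, and variables do not carry over. Pictures are saved under pics/ and viewed, at most 10 in all, crops included, and the job is handed in when it is done.

Besides the shell and the picture viewer there is one more tool, called after "Emit:" as name(argument=value, ...) on one line, values as JSON. apply_moves: Moves the arm, as the interface text tells. Its arguments: {"type":"object","properties":{"rows":{"type":"array"}},"required":["rows"]}

```bash
mkdir -p pics; ls
cat > h.py <<'E'
import numpy as np, cv2
from rig import read_state, capture, camera_params, hand_in
np.set_printoptions(precision=4,suppress=True)
def cap(n,save=None):
    p=camera_params(n); im,d=capture(n)
    if save: cv2.imwrite('pics/'+save+'.png',im[:,:,::-1])
    np.savez('/tmp/'+n+'.npz',im=im,d=d,**{k:np.array(p[k]) for k in('fx','fy','cx','cy','xyz','orientation')})
    return im,d,p
def pts(d,p):
    v,u=np.mgrid[0:400,0:640]
    X=np.stack([(u-p['cx'])/p['fx']*d,-(v-p['cy'])/p['fy']*d,-d],-1)
    return X@np.array(p['orientation']).reshape(3,3).T+np.array(p['xyz'])
def ray(u,v,p,z):
    r=np.array(p['orientation']).reshape(3,3)@np.array([(u-p['cx'])/p['fx'],-(v-p['cy'])/p['fy'],-1.]);o=np.array(p['xyz'])
    return o+r*(z-o[2])/r[2]
E
python3 - <<'E'
from h import *
ims=[]
for n in('scene','top','wrist'):
    im,d,p=cap(n,n+'0'); print(n,p)
s=read_state();print(s)
E
```

```text
pics
scene {'fx': 409.61614373164235, 'fy': 409.61614373164235, 'cx': 312.9494413735849, 'cy': 200.50483486030043, 'xyz': array([ 1.3522, -0.0435,  0.6152]), 'orientation': array([[ 0.0522, -0.5561,  0.8295],
       [ 0.9986,  0.0238, -0.0469],
       [ 0.0063,  0.8308,  0.5566]])}
top {'fx': 441.77695426346054, 'fy': 441.77695426346054, 'cx': 325.0153948218949, 'cy': 204.33504604144576, 'xyz': array([0.4949, 0.0249, 1.2969]), 'orientation': array([[-0.0108,  0.9988, -0.048 ],
       [-0.9999, -0.0109, -0.003 ],
       [-0.0035,  0.048 ,  0.9988]])}
wrist {'fx': 298.6689166666671, 'fy': 298.6689166666671, 'cx': 319.57705538194995, 'cy': 194.76175153328577, 'xyz': array([ 0.2842, -0.5614,  0.3831]), 'orientation': array([[ 0.3276,  0.9001,  0.2873],
       [-0.9448,  0.3128,  0.0972],
       [-0.0024, -0.3033,  0.9529]])}
{'time_s': 0.15, 'joint_positions': array([-81.1592,  30.2666,  82.1378,  -0.0009,  67.6893, -10.2256]), 'qvel': array([ 0.0837, -0.1085, -0.2066,  0.0232, -0.1004, -0.0525]), 'tau': array([  0.0011, -44.0431, -17.6843,   0.0634,   0.0553,  -0.0001]), 'position': array([ 0.2041, -0.5902,  0.2468]), 'tcp_rot': array([[ 0.9451,  0.3267, -0.0003],
       [ 0.3267, -0.9451,  0.0016],
       [ 0.0003, -0.0016, -1.    ]]), 'force': array([-0.1383, -0.3879, -0.337 ]), 'moment': array([ 0.0431, -0.0052,  0.0567]), 'grasp_force': 0.0, 'opening': 0.9990015127610378}
```

View pics/top0.png

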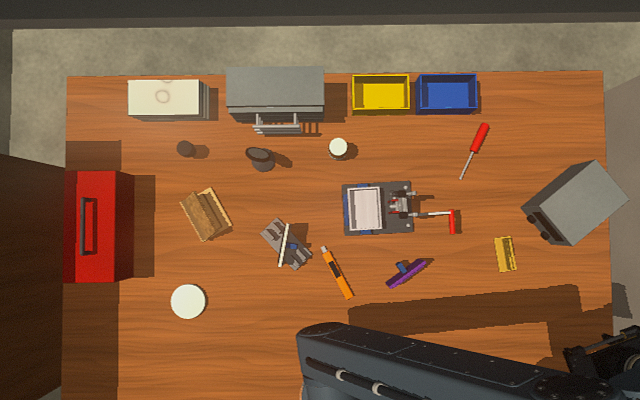

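View pics/scene0.png

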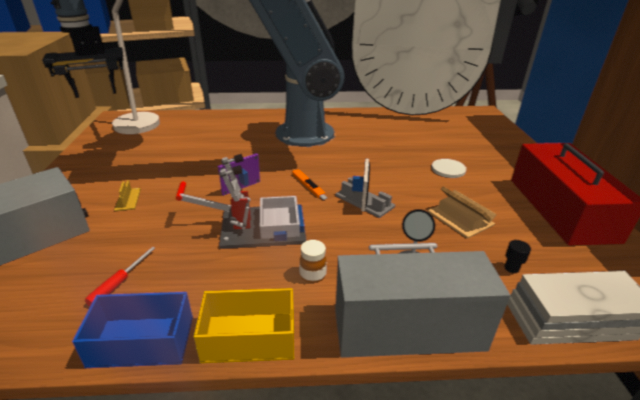

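The top view shows the grey rack with an upright white plate and a blue rib at (285,247). The cork rest is at (207,213), the fixture at (378,208) with its red bar at (453,222), the jar at (338,147) and the magnifier at (260,158).

Things that could be taken for the cover, by top-view pixel:
- white plate in the rack (285,247)
- purple plate (410,272)
- white disc (188,301)
- pale housing interior (365,210)
- marble block (165,98)

I choose the white plate in the rack and check it in one close crop.

Run:
```python
from h import *
a=cv2.imread('pics/top0.png');b=cv2.imread('pics/scene0.png')
c1=cv2.resize(a[170:280,160:320],(800,550)[:2],interpolation=cv2.INTER_CUBIC)
c1=cv2.resize(a[175:280,165:325],None,fx=2.5,fy=2.5,interpolation=cv2.INTER_CUBIC)
c2=cv2.resize(b[140:245,320:480],None,fx=2.5,fy=2.5,interpolation=cv2.INTER_CUBIC)
c3=cv2.resize(a[165:270,325:485],None,fx=2.5,fy=2.5,interpolation=cv2.INTER_CUBIC)
c4=cv2.resize(b[145:250,165:325],None,fx=2.5,fy=2.5,interpolation=cv2.INTER_CUBIC)
cv2.imwrite('pics/crop1.png',np.vstack([np.hstack([c1,c2]),np.hstack([c3,c4])]))
z=np.load('/tmp/top.npz');p={k:z[k] for k in z}
P=pts(z['d'],p);im=z['im'].astype(int)
print('valid',(z['d']>0).mean())
for n,(u,v) in dict(table=(250,330),cov=(285,247),rib=(292,246),rest=(205,213),rim=(347,210),redbar=(453,222),jar=(338,147),mag=(260,155)).items(): print(n,P[v,u],z['d'][v,u])
def blob(name,m,box):
    u0,v0,u1,v1=box;mm=np.zeros((400,640),bool);mm[v0:v1,u0:u1]=m[v0:v1,u0:u1]
    Q=P[mm];print(name,mm.sum(),'med',np.median(Q,0),'min',Q.min(0),'max',Q.max(0));
    v,u=np.nonzero(mm);print('  rect',cv2.minAreaRect(np.c_[u,v].astype(np.float32)))
R,G,B=im[...,0],im[...,1],im[...,2]
blob('plate',(im.min(-1)>150),(255,215,320,275))
blob('rib',(B>R+25)&(B>G+10),(255,215,320,275))
blob('bar',(R>G+70)&(R>B+70),(420,195,470,245))
blob('rimwhite',im.min(-1)>140,(335,180,392,240))
blob('cork',(R>B+30)&(P[...,2]>.02),(170,180,240,245))
```

```text
valid 0.99590234375
table [0.1949 0.2502 0.0009] 1.2807888
cov [0.438  0.1384 0.0934] 1.1996537
rib [0.4398 0.1207 0.0775] 1.2155948
rest [0.5336 0.3639 0.0649] 1.2334374
rim [ 0.5387 -0.034   0.0344] 1.2629508
redbar [ 0.5009 -0.3187  0.0944] 1.2003233
jar [ 0.7129 -0.0093  0.077 ] 1.2288722
mag [0.6861 0.2016 0.1188] 1.1864202
plate 127 med [0.4412 0.1431 0.1008] min [ 0.3781  0.1292 -0.0046] max [0.5008 0.1686 0.1065]
  rect ((283.2716979980469, 245.0509490966797), (3.1329050064086914, 43.12351608276367), 10.61965560913086)
rib 32 med [0.4397 0.118  0.0766] min [0.434  0.1097 0.0695] max [0.4453 0.1265 0.0813]
  rect ((293.0, 246.0), (4.0, 6.0), 90.0)
bar 1228 med [ 0.4998 -0.3182  0.002 ] min [ 0.4367 -0.3942 -0.0067] max [0.5809 0.0249 1.2969]
  rect ((444.5, 219.5), (49.0, 49.0), 90.0)
rimwhite 1146 med [ 0.5433 -0.0877  0.0193] min [ 0.4817 -0.1521  0.0098] max [0.6046 0.0249 1.2969]
  rect ((369.5465393066406, 207.69691467285156), (42.43912124633789, 43.17082977294922), 86.18592071533203)
cork 1139 med [0.5265 0.3793 0.0409] min [0.4548 0.0249 0.0206] max [0.5957 0.4443 1.2969]
  rect ((205.04983520507812, 213.7982635498047), (59.978153228759766, 61.789215087890625), 83.8844985961914)
```

View pics/crop1.png

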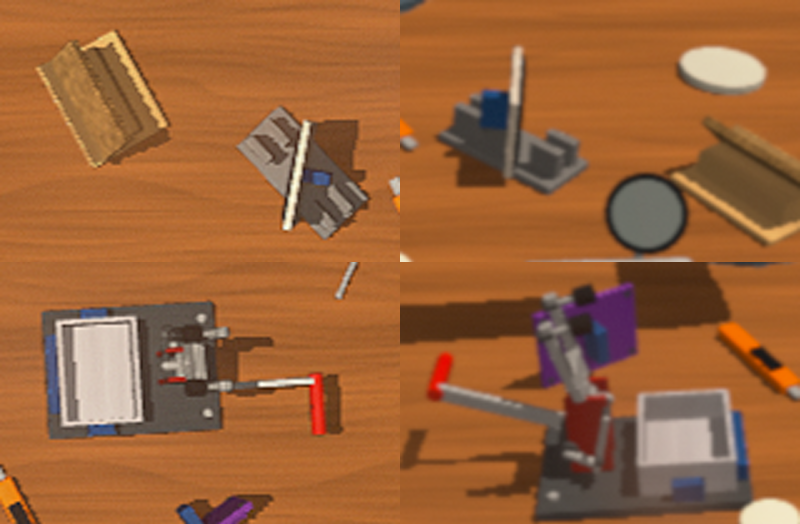

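The crop shows a thin white plate standing on edge in the grey rack, its blue rib to the right at (318,178). The purple plate behind the clamp is the decoy. I'll move over for a closer look with the wrist camera.

Emit:
apply_moves(rows=[{"x": 60,"y": -5,"z": -8},{"x": 120,"y": -10,"z": -16},{"x": 180,"y": -20,"z": -24},{"x": 235,"y": -45,"z": -32},{"x": 275,"y": -90,"z": -40},{"x": 310,"y": -140,"z": -50},{"x": 330,"y": -198,"z": -50},{"x": 350,"y": -255,"z": -50},{"x": 370,"y": -312,"z": -50},{"x": 388,"y": -370,"z": -50}])

```text
validation failed for argument at $.ro...
```

Emit:
apply_moves(rows=[{"x": 15,"y": -55},{"x": 30,"y": -110},{"x": 45,"y": -165},{"x": 55,"y": -210},{"x": 60,"y": -235},{"x": 60,"y": -235},{"x": 60,"y": -235}])

```text
validation failed for argument at $.ro...
```

Run:
```python
from h import *
s=read_state();print(s['time_s'],s['position'],s['tcp_rot'],s['joint_positions'])
im,d,p=cap('wrist','w1');print(p)
```

```text
0.15 [ 0.2041 -0.5902  0.2468] [[ 0.9451  0.3267 -0.0003]
 [ 0.3267 -0.9451  0.0016]
 [ 0.0003 -0.0016 -1.    ]] [-81.1592  30.2666  82.1378  -0.0009  67.6893 -10.2256]
{'fx': 298.6689166666671, 'fy': 298.6689166666671, 'cx': 319.57705538194995, 'cy': 194.76175153328577, 'xyz': array([ 0.2842, -0.5614,  0.3832]), 'orientation': array([[ 0.3276,  0.9001,  0.2873],
       [-0.9448,  0.3127,  0.0975],
       [-0.0021, -0.3034,  0.9529]])}
```

View pics/w1.png

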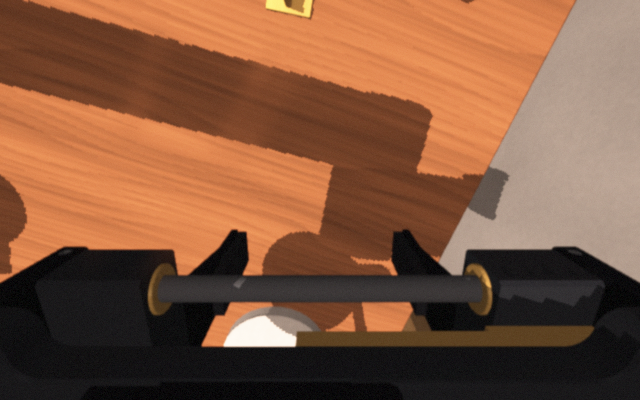

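The moves were refused, so this is still the start view, with the gripper in the lower half and the table above it. Rows probably need every key.

Emit:
apply_moves(rows=[{"x": 60,"y": -5,"z": -8,"rx": 0,"ry": 0,"rz": 0,"claw": 0},{"x": 120,"y": -10,"z": -16,"rx": 0,"ry": 0,"rz": 0,"claw": 0},{"x": 180,"y": -20,"z": -24,"rx": 0,"ry": 0,"rz": 0,"claw": 0},{"x": 235,"y": -45,"z": -32,"rx": 0,"ry": 0,"rz": 0,"claw": 0},{"x": 275,"y": -90,"z": -40,"rx": 0,"ry": 0,"rz": 0,"claw": 0},{"x": 310,"y": -140,"z": -50,"rx": 0,"ry": 0,"rz": 0,"claw": 0},{"x": 330,"y": -198,"z": -50,"rx": 0,"ry": 0,"rz": 0,"claw": 0},{"x": 350,"y": -255,"z": -50,"rx": 0,"ry": 0,"rz": 0,"claw": 0},{"x": 370,"y": -312,"z": -50,"rx": 0,"ry": 0,"rz": 0,"claw": 0},{"x": 388,"y": -370,"z": -50,"rx": 0,"ry": 0,"rz": 0,"claw": 0}])

```text
time_s: 1.45
position: [0.4499, -0.1123, 0.2976]
tcp_rot: [[0.945, 0.326, 0.001], [0.326, -0.945, 0.0], [0.001, 0.0, -1.0]]
force: [0.6, 0.3, 0.4]
opening: 1.0
grasp_force: 0.0
```

Emit:
apply_moves(rows=[{"x": 0,"y": 0,"z": 0,"rx": 0,"ry": 0,"rz": 0,"claw": 0},{"x": 0,"y": 0,"z": 0,"rx": 0,"ry": 0,"rz": 0,"claw": 0}])

```text
time_s: 1.7
position: [0.4505, -0.1145, 0.2978]
tcp_rot: [[0.945, 0.328, 0.001], [0.328, -0.945, -0.001], [0.0, 0.001, -1.0]]
force: [0.6, 0.3, 0.1]
opening: 0.998
grasp_force: 0.0
```

Run:
```python
from h import *
s=read_state();print(s['time_s'],s['position'],s['joint_positions'],s['qvel'])
im,d,p=cap('wrist','w2');print(p['xyz'])
import shutil;shutil.copy('/tmp/wrist.npz','/tmp/w2.npz')
```

```text
1.7 [ 0.4505 -0.1145  0.2978] [-28.0631  13.9875 100.56    -0.0322  65.3811  42.829 ] [-1.8093  0.6497 -0.8986  0.0488  0.0524  0.0909]
[ 0.5303 -0.0853  0.4342]
```

Emit:
apply_moves(rows=[{"x": 0,"y": -55,"z": 0,"rx": 0,"ry": 0,"rz": 0,"claw": 0},{"x": 0,"y": -110,"z": 0,"rx": 0,"ry": 0,"rz": 0,"claw": 0},{"x": 0,"y": -165,"z": 0,"rx": 0,"ry": 0,"rz": 0,"claw": 0},{"x": -20,"y": -220,"z": 0,"rx": 0,"ry": 0,"rz": 0,"claw": 0},{"x": -30,"y": -270,"z": 0,"rx": 0,"ry": 0,"rz": 0,"claw": 0},{"x": -30,"y": -290,"z": 0,"rx": 0,"ry": 0,"rz": 0,"claw": 0},{"x": -30,"y": -290,"z": 0,"rx": 0,"ry": 0,"rz": 0,"claw": 0},{"x": -30,"y": -290,"z": 0,"rx": 0,"ry": 0,"rz": 0,"claw": 0}])

```text
time_s: 2.75
position: [0.3282, 0.1491, 0.2976]
tcp_rot: [[0.946, 0.325, 0.001], [0.325, -0.946, -0.0], [0.001, 0.001, -1.0]]
force: [-0.3, -0.1, -0.8]
opening: 1.004
grasp_force: 0.0
```

Run:
```python
from h import *
s=read_state();print(s['time_s'],s['position'],s['joint_positions'],s['qvel'])
im,d,p=cap('wrist','w3');print(p['xyz'])
import shutil;shutil.copy('/tmp/wrist.npz','/tmp/w3.npz')
a=cv2.imread('pics/w2.png');b=cv2.imread('pics/w3.png')
cv2.imwrite('pics/w23.png',np.vstack([a[:300],b[:300]]))
```

```text
2.75 [0.3282 0.1491 0.2976] [  6.5193   4.6942 112.8142  -0.034   62.4515  77.5669] [-0.4897 -0.0571  0.1465  0.1043  0.1531  0.3335]
[0.4082 0.178  0.4341]
```

View pics/w23.png

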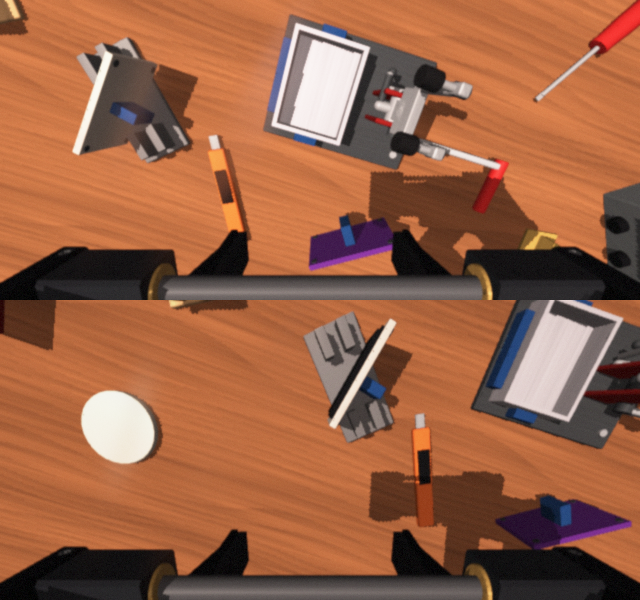

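The top half shows the fixture with its housing at (315,80), the red bar at (490,185) and the rib side of the cover at (120,100). The bottom half shows the cover edge-on from (393,322) to (333,425) with its black pad to the left, turned well away from the rack's slot direction. I'll fit its pose from depth in both views.

Run:
```python
from h import *
def load(f):
    z=np.load(f);p={k:z[k] for k in z};return z['im'].astype(int),z['d'],pts(z['d'],p),p
def fit(Q):
    c=Q.mean(0);U,S,V=np.linalg.svd(Q-c);r=np.abs((Q-c)@V[2]);k=r<.003
    Q=Q[k];c=Q.mean(0);V=np.linalg.svd(Q-c)[2];return c,V[2],Q
for f in('/tmp/w2.npz','/tmp/w3.npz'):
    im,d,P,p=load(f);R,G,B=im[...,0],im[...,1],im[...,2]
    print(f,'table z',np.median(P[120:150,180:230,2]) if 'w2' in f else np.median(P[60:90,200:260,2]))
    near=(np.hypot(P[...,0]-.44,P[...,1]-.14)<.1)&(d>0)
    top=near&(im.min(-1)>140)&(P[...,2]>.085)
    Q=P[top];print('topedge',len(Q),'z',np.percentile(Q[:,2],[5,50,95]))
    (c,wh,a)=cv2.minAreaRect((Q[:,:2]*1000).astype(np.float32));print(' rect mm',c,wh,a)
    print(' box',cv2.boxPoints((c,wh,a)).tolist())
    rib=near&(B>R+30)&(B>G+10)&(P[...,2]>.02);Q=P[rib];print('rib',len(Q),np.median(Q,0),Q.min(0),Q.max(0))
    # plate face
    n=im.max(-1)-im.min(-1)
    face=near&(P[...,2]>.05)&(P[...,2]<.095)&~rib&~top
    Q=P[face];c,nn,Q2=fit(Q);print('face',len(Q),len(Q2),c,nn, 'lean',np.degrees(np.arcsin(abs(nn[2]))),'yaw n',np.degrees(np.arctan2(nn[1],nn[0])))
    base=near&(P[...,2]>.004)&(P[...,2]<.045)&(n<40)
    Q=P[base];r=cv2.minAreaRect((Q[:,:2]*1000).astype(np.float32));print('rack',len(Q),r,'z hist',np.histogram(Q[:,2],bins=[.004,.008,.012,.016,.02,.025,.03,.035,.04,.045])[0])
```

```text
/tmp/w2.npz table z -0.000619868625584219
topedge 862 z [0.098  0.0992 0.1005]
 rect mm (444.86907958984375, 144.4666748046875) (9.025787353515625, 119.11253356933594) 78.76915740966797
 box [[385.5743408203125, 151.6395263671875], [502.40594482421875, 128.44088745117188], [504.163818359375, 137.2938232421875], [387.33221435546875, 160.49246215820312]]
rib 209 [0.4408 0.1222 0.0742] [0.4331 0.1112 0.072 ] [0.4487 0.14   0.0771]
face 2620 1432 [0.4492 0.1397 0.0824] [ 0.187   0.981  -0.0521] lean 2.986425406090364 yaw n 79.20947389770916
rack 4341 ((441.3582763671875, 136.36434936523438), (168.5247802734375, 106.19121551513672), 52.86335754394531) z hist [ 292 1420  184  196  301  296  332  977  343]
/tmp/w3.npz table z -0.0008135895515352098
topedge 924 z [0.0978 0.099  0.1004]
 rect mm (444.87054443359375, 144.87379455566406) (8.124295234680176, 119.56067657470703) 79.09574127197266
 box [[385.401123046875, 152.19354248046875], [502.8031005859375, 129.57644653320312], [504.3399658203125, 137.55404663085938], [386.93798828125, 160.171142578125]]
rib 292 [0.4403 0.1242 0.074 ] [0.432  0.1111 0.0631] [0.4487 0.1376 0.0763]
face 811 535 [0.4475 0.1511 0.0902] [0.1727 0.9137 0.3679] lean 21.5838942254917 yaw n 79.29873897177711
rack 4838 ((442.9208984375, 136.621826171875), (175.18682861328125, 103.22230529785156), 53.164955139160156) z hist [ 357 2968   40   41   64   71   62 1058  177]
```

Run:
```python
from h import *
z=np.load('/tmp/top.npz');p={k:z[k] for k in z};P=pts(z['d'],p)
m=(P[...,2]>.006)&(P[...,2]<.2)&(np.hypot(P[...,0]-.53,P[...,1]-.37)<.11);Q=P[m]
r=cv2.minAreaRect((Q[:,:2]*1000).astype(np.float32));print(len(Q),r)
for lo in np.arange(.006,.09,.012):
    k=(Q[:,2]>lo)&(Q[:,2]<lo+.012);print(lo,k.sum(),Q[k].mean(0) if k.any() else '')
```

```text
1637 ((522.255126953125, 359.823974609375), (184.45433044433594, 209.75247192382812), 40.747798919677734)
0.006 513 [0.5398 0.3467 0.0093]
0.018000000000000002 67 [0.5291 0.3719 0.0262]
0.030000000000000006 539 [0.5248 0.3878 0.0358]
0.042 186 [0.5219 0.3862 0.0469]
0.054000000000000006 219 [0.535 0.37  0.061]
0.06600000000000002 113 [0.5374 0.3646 0.0683]
0.07800000000000001 0
```

Emit:
apply_moves(rows=[{"x": 40,"y": -40,"z": 0,"rx": 0,"ry": 0,"rz": 0,"claw": 0},{"x": 80,"y": -80,"z": 0,"rx": 0,"ry": 0,"rz": 0,"claw": 0},{"x": 120,"y": -120,"z": 0,"rx": 0,"ry": 0,"rz": 0,"claw": 0},{"x": 150,"y": -150,"z": 0,"rx": 0,"ry": 0,"rz": 0,"claw": 0},{"x": 160,"y": -170,"z": 0,"rx": 0,"ry": 0,"rz": 0,"claw": 0},{"x": 160,"y": -170,"z": 0,"rx": 0,"ry": 0,"rz": 0,"claw": 0},{"x": 160,"y": -170,"z": 0,"rx": 0,"ry": 0,"rz": 0,"claw": 0}])

```text
time_s: 3.68
position: [0.4229, 0.3615, 0.2971]
tcp_rot: [[0.946, 0.325, -0.001], [0.325, -0.946, -0.001], [-0.001, 0.001, -1.0]]
force: [-0.5, -0.3, 0.5]
opening: 1.002
grasp_force: 0.0
```

Run:
```python
from h import *
s=read_state();print(s['time_s'],s['position'],s['joint_positions'],s['qvel'])
im,d,p=cap('wrist','w4');print(p['xyz'])
import shutil;shutil.copy('/tmp/wrist.npz','/tmp/w4.npz')
P=pts(d,p)
m=(d>0)&(P[...,2]>.006)&(P[...,2]<.2)&(np.hypot(P[...,0]-.53,P[...,1]-.38)<.13);m[250:]=0
Q=P[m];R,G,B=[im[...,i].astype(int) for i in range(3)]
# normals by local gradients
dx=cv2.Sobel(P.astype(np.float64)[...,0],-1,1,0)
gu=np.stack([cv2.Sobel(np.ascontiguousarray(P[...,i]),cv2.CV_64F,1,0,ksize=5) for i in range(3)],-1)
gv=np.stack([cv2.Sobel(np.ascontiguousarray(P[...,i]),cv2.CV_64F,0,1,ksize=5) for i in range(3)],-1)
N=np.cross(gv,gu);N/=np.linalg.norm(N,axis=-1,keepdims=True)+1e-12
N*=np.sign(N[...,2:3])
sl=m&(abs(N[...,2]-.707)<.08)
Q=P[sl];c=Q.mean(0);V=np.linalg.svd(Q-c)[2];r=abs((Q-c)@V[2]);Q=Q[r<.003];c=Q.mean(0);n=np.linalg.svd(Q-c)[2][2];n*=np.sign(n[2])
print('slope',len(Q),c,n,'yaw',np.degrees(np.arctan2(n[1],n[0])),'z',Q[:,2].min(),Q[:,2].max())
yaw=np.arctan2(n[1],n[0]);X=np.array([np.cos(yaw),np.sin(yaw)]);Y=np.array([-X[1],X[0]])
k=sl&(abs((P-c)@n)<.003)
L=P[m];
for nm,S in(('slope',P[k]),('all',L),('base z<.014',L[L[:,2]<.014])):
    print(nm,len(S),'x',np.percentile(S[:,:2]@X,[0.5,2,50,98,99.5]),'y',np.percentile(S[:,:2]@Y,[.5,2,50,98,99.5]),'z',np.percentile(S[:,2],[1,50,99]))
print('X',X,'Y',Y)
```

```text
3.675 [0.4229 0.3615 0.2971] [ 29.035   21.7419  88.5411  -0.0343  69.8072 100.0636] [-0.1784 -0.7746  0.5698  0.1183 -0.02    0.1088]
[0.5031 0.3906 0.4333]
slope 2043 [0.5313 0.3901 0.0467] [-0.2959  0.5313  0.7938] yaw 119.11588384319263 z 0.029552968829869852 0.06616105573073283
slope 2641 x [0.0574 0.0579 0.0802 0.1042 0.1049] y [-0.7117 -0.71   -0.6556 -0.5904 -0.5884] z [0.0298 0.0484 0.0659]
all 8044 x [0.0232 0.025  0.0753 0.1192 0.121 ] y [-0.7141 -0.7124 -0.655  -0.5883 -0.5861] z [0.0061 0.0378 0.0671]
base z<.014 1826 x [0.0226 0.0232 0.036  0.1211 0.1217] y [-0.714  -0.7127 -0.6548 -0.5885 -0.5865] z [0.006  0.0072 0.0092]
X [-0.4866  0.8736] Y [-0.8736 -0.4866]
```

View pics/w4.png

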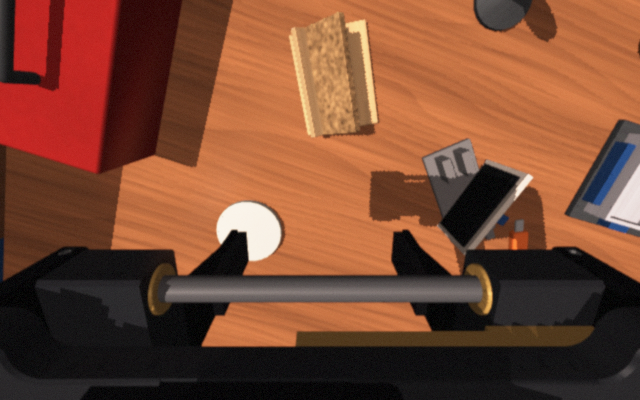

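The rest is at (335,75), with cork sloping down to the image left and the ledge at (305,80). The rack and cover are at (485,200). Next I'll refine the rest and fixture poses and build a kinematic model for a tilted-reach check.

```bash
cat > kin.py <<'E'
import numpy as np
from scipy.optimize import least_squares
from scipy.spatial.transform import Rotation as Ro
D=np.radians
def fk(q,k,t):
    a,L2,L3,off,d=k  # d = d1 - t for tool down ; off: forearm offset angle
    q=D(np.array(q));Rw=Ro.from_euler('ZYZYZ',[q[0],q[1]+q[2],q[3],q[4],q[5]+np.pi/2])
    r=a+L2*np.sin(q[1])+L3*np.sin(q[1]+q[2]+off);z=d+t+L2*np.cos(q[1])+L3*np.cos(q[1]+q[2]+off)
    return np.array([r*np.cos(q[0]),r*np.sin(q[0]),z])+t*Rw.as_matrix()[:,2],Rw.as_matrix()
data=[([-81.1592,30.2666,82.1378,-0.0009,67.6893,-10.2256],[.2041,-.5902,.2468]),([-28.0631,13.9875,100.56,-.0322,65.3811,42.829],[.4505,-.1145,.2978]),
([6.5193,4.6942,112.8142,-.034,62.4515,77.5669],[.3282,.1491,.2976]),([29.035,21.7419,88.5411,-.0343,69.8072,100.0636],[.4229,.3615,.2971])]
sol=least_squares(lambda k:np.concatenate([fk(q,k,.25)[0]-p for q,p in data]+[[(k[0])*.001]]),[0.0,.4,.4,0,.2])
K=sol.x
LO=np.array([-176,-43,13,-82,0,-163.]);HI=np.array([176,126,139,262,151,163.])
def ik(p,R,t,seeds=60,rng=np.random.default_rng(0)):
    out=[]
    def f(q):
        x,r=fk(q,K,t);return np.r_[(x-p)*10,Ro.from_matrix(r.T@R).as_rotvec()]
    for _ in range(seeds):
        s=least_squares(f,rng.uniform(LO,HI),bounds=(LO,HI),x_scale=50.)
        if s.cost<1e-5 and not any(np.abs(s.x-o).max()<2 for o in out): out.append(s.x)
    return out
E
python3 - <<'E'
from h import *
from kin import *
print('K',K,'res mm',np.abs(sol.fun).max()*1000)
def load(f):
    z=np.load(f);p={k:z[k] for k in z};return z['im'].astype(int),z['d'],pts(z['d'],p),p
im,d,P,p=load('/tmp/w4.npz')
m=(d>0)&(P[...,2]>.005)&(P[...,2]<.1)&(np.hypot(P[...,0]-.533,P[...,1]-.38)<.1);m[250:]=0
m=cv2.morphologyEx(m.astype(np.uint8),cv2.MORPH_OPEN,np.ones((3,3)))>0
r=cv2.minAreaRect((P[m][:,:2]*1000).astype(np.float32));print('rest rect',r)
yaw=D(119.1);X=np.array([np.cos(yaw),np.sin(yaw)])
S=P[m];o=np.array([.533,.3795]);u=(S[:,:2]-o)@X
for a in np.arange(-.05,.05,.008):
    k=(u>=a)&(u<a+.008);print(round(a,3),k.sum(),np.percentile(S[k,2],[10,50,90]))
im,d,P,p=load('/tmp/w2.npz')
rim=(P[...,2]>.043)&(P[...,2]<.053)&(np.hypot(P[...,0]-.545,P[...,1]+.085)<.1);rim[250:]=0
rim=cv2.morphologyEx(rim.astype(np.uint8),cv2.MORPH_OPEN,np.ones((2,2)))
n,l,st,cc=cv2.connectedComponentsWithStats(rim);i=1+np.argmax(st[1:,4]);Q=P[l==i]
print('rim',len(Q),np.median(Q[:,2]),cv2.minAreaRect((Q[:,:2]*1000).astype(np.float32)))
R,G,B=im[...,0],im[...,1],im[...,2]
bar=(R>G+60)&(R>B+60)&(P[...,2]>.06)&(P[...,2]<.13)&(P[...,1]<-.25)&(P[...,0]<.6);Q=P[bar]
print('bar',len(Q),np.percentile(Q,[2,50,98],axis=0),cv2.minAreaRect((Q[:,:2]*1000).astype(np.float32)))
E
```

```text
Traceback (most recent call last):
  File "kin.py", line 12, in <module>
    sol=least_squares(lambda k:np.concatenate([fk(q,k,.25)[0]-p for q,p in data]+[[(k[0])*.001]]),[0.0,.4,.4,0,.2])
  File "kin.py", line 12, in <lambda>
    sol=least_squares(lambda k:np.concatenate([fk(q,k,.25)[0]-p for q,p in data]+[[(k[0])*.001]]),[0.0,.4,.4,0,.2])
                                               ~~^^^^^^^^^
  File "kin.py", line 7, in fk
    q=D(np.array(q));Rw=Ro.from_euler('ZYZYZ',[q[0],q[1]+q[2],q[3],q[4],q[5]+np.pi/2])
                        ~~~~~~~~~~~~~^^^^^^^^^^^^^^^^^^^^^^^^^^^^^^^^^^^^^^^^^^^^^^^^^
  File "scipy/spatial/transform/_rotation.pyx", line 1413, in scipy.spatial.transform._rotation.Rotation.from_euler
ValueError: Expected axis specification to be a non-empty string of upto 3 characters, got ZYZYZ
```

```bash
sed -i "s/Rw=Ro.from_euler('ZYZYZ',\[\(.*\),q\[3\],q\[4\],q\[5\]+np.pi\/2\])/Rw=Ro.from_euler('ZYZ',[\1,q[3]])*Ro.from_euler('YZ',[q[4],q[5]+np.pi\/2])/" kin.py; grep Rw= kin.py
cat > m.py <<'E'
from h import *
from kin import *
print('K',K,'res mm',np.abs(sol.fun).max()*1000)
def load(f):
    z=np.load(f);p={k:z[k] for k in z};return z['im'].astype(int),z['d'],pts(z['d'],p),p
im,d,P,p=load('/tmp/w4.npz')
m=(d>0)&(P[...,2]>.005)&(P[...,2]<.1)&(np.hypot(P[...,0]-.533,P[...,1]-.38)<.1);m[250:]=0
m=cv2.morphologyEx(m.astype(np.uint8),cv2.MORPH_OPEN,np.ones((3,3)))>0
r=cv2.minAreaRect((P[m][:,:2]*1000).astype(np.float32));print('rest rect',r)
yaw=D(119.1);X=np.array([np.cos(yaw),np.sin(yaw)])
S=P[m];o=np.array([.533,.3795]);u=(S[:,:2]-o)@X
for a in np.arange(-.05,.05,.008):
    k=(u>=a)&(u<a+.008);print(round(a,3),k.sum(),np.percentile(S[k,2],[10,50,90]))
im,d,P,p=load('/tmp/w2.npz')
rim=(P[...,2]>.043)&(P[...,2]<.053)&(np.hypot(P[...,0]-.545,P[...,1]+.085)<.1);rim[250:]=0
rim=cv2.morphologyEx(rim.astype(np.uint8),cv2.MORPH_OPEN,np.ones((2,2)))
n,l,st,cc=cv2.connectedComponentsWithStats(rim);i=1+np.argmax(st[1:,4]);Q=P[l==i]
print('rim',len(Q),np.median(Q[:,2]),cv2.minAreaRect((Q[:,:2]*1000).astype(np.float32)))
R,G,B=im[...,0],im[...,1],im[...,2]
bar=(R>G+60)&(R>B+60)&(P[...,2]>.06)&(P[...,2]<.13)&(P[...,1]<-.25)&(P[...,0]<.6);Q=P[bar]
print('bar',len(Q),np.percentile(Q,[2,50,98],axis=0),cv2.minAreaRect((Q[:,:2]*1000).astype(np.float32)))
E
python3 m.py
```

```text
q=D(np.array(q));Rw=Ro.from_euler('ZYZ',[q[0],q[1]+q[2],q[3]])*Ro.from_euler('YZ',[q[4],q[5]+np.pi/2])
K [-0.0003  0.588   0.4078  0.2816 -0.007 ] res mm 110.2822160200646
rest rect ((532.68408203125, 379.2269592285156), (129.94680786132812, 99.7659683227539), 29.367576599121094)
-0.05 578 [0.0059 0.0071 0.0081]
-0.042 612 [0.006  0.0071 0.0082]
-0.034 533 [0.0061 0.0072 0.0082]
-0.026 270 [0.0316 0.0331 0.0341]
-0.018 755 [0.0613 0.0647 0.0671]
-0.01 898 [0.0589 0.0621 0.0654]
-0.002 831 [0.0509 0.0543 0.0575]
0.006 787 [0.0429 0.0463 0.0497]
0.014 728 [0.035  0.0383 0.0414]
0.022 698 [0.0286 0.0306 0.0335]
0.03 724 [0.0313 0.0348 0.0379]
0.038 563 [0.0346 0.0376 0.0396]
0.046 276 [0.0057 0.0068 0.0081]
rim 1555 0.04678493943481876 ((543.6713256835938, -81.18111419677734), (130.24493408203125, 96.91820526123047), 2.7702388763427734)
bar 725 [[ 0.4723 -0.3194  0.0831]
 [ 0.5036 -0.3106  0.09  ]
 [ 0.5359 -0.3053  0.0924]] ((503.972412109375, -313.1651306152344), (66.38097381591797, 16.487625122070312), 1.3159955739974976)
```

Run:
```python
import numpy as np
from scipy.spatial.transform import Rotation as Ro
def rot(rho,opt):
    r=np.radians(rho);X=np.array([np.cos(r),np.sin(r),0]);Y=np.array([-X[1],X[0],0]);k=np.array([0,0,1.]);s=.70711
    z=s*X-s*k;y=(s*X+s*k)*opt;return np.c_[np.cross(y,z),y,z]
for j1 in (0,10,20):
  for s in (95,115):
    for o in(1,-1):
      W=Ro.from_euler('ZY',[j1,s],degrees=True).inv()*Ro.from_matrix(rot(119.4,o))
      a=W.as_euler('ZYZ',degrees=True); print(j1,s,'A' if o>0 else 'B','j4',a[0],'j5',a[1],'j6',(a[2]-90+180)%360-180)
      # rib grasp: tool z=-cover x, y along +-cover y
```

```text
0 95 A j4 39.980780551740686 j5 106.5093646818145 j6 -115.14737805692938
0 95 B j4 39.98078055174069 j5 106.5093646818145 j6 64.85262194307063
0 115 A j4 38.033182109643725 j5 90.90316583693252 j6 -127.84382547692593
0 115 B j4 38.03318210964372 j5 90.90316583693252 j6 52.15617452307407
10 95 A j4 42.61677305037839 j5 99.92455148012705 j6 -107.46354047507918
10 95 B j4 42.61677305037839 j5 99.92455148012706 j6 72.53645952492082
10 115 A j4 42.02366569613106 j5 85.06827123884348 j6 -120.90427463644345
10 115 B j4 42.02366569613107 j5 85.06827123884348 j6 59.09572536355657
20 95 A j4 44.31554417669042 j5 93.06225602353773 j6 -100.19102001695731
20 95 B j4 44.31554417669043 j5 93.06225602353774 j6 79.80897998304272
20 115 A j4 45.32824654422264 j5 78.80388982534954 j6 -114.2886040573973
20 115 B j4 45.32824654422264 j5 78.80388982534954 j6 65.7113959426027
```

Emit:
apply_moves(rows=[{"x": -6,"y": 26,"z": 0,"rx": 0,"ry": 0,"rz": -1.7,"claw": 0},{"x": -12,"y": 52,"z": 0,"rx": 0,"ry": 0,"rz": -3.4,"claw": 0},{"x": -18,"y": 78,"z": 0,"rx": 0,"ry": 0,"rz": -5.1,"claw": 0},{"x": -24,"y": 104,"z": 0,"rx": 0,"ry": 0,"rz": -6.8,"claw": 0},{"x": -30,"y": 130,"z": 0,"rx": 0,"ry": 0,"rz": -8.5,"claw": 0},{"x": -36,"y": 156,"z": 0,"rx": 0,"ry": 0,"rz": -10.2,"claw": 0},{"x": -42,"y": 182,"z": 0,"rx": 0,"ry": 0,"rz": -11.9,"claw": 0},{"x": -48,"y": 206,"z": 0,"rx": 0,"ry": 0,"rz": -13.6,"claw": 0},{"x": -50,"y": 212,"z": 0,"rx": 0,"ry": 0,"rz": -15.3,"claw": 0},{"x": -50,"y": 212,"z": 0,"rx": 0,"ry": 0,"rz": -17,"claw": 0}])

```text
time_s: 4.97
position: [0.4441, 0.1445, 0.2978]
tcp_rot: [[-0.519, 0.855, 0.0], [0.855, 0.519, -0.0], [-0.0, -0.0, -1.0]]
force: [0.1, -0.4, 0.1]
opening: 0.997
grasp_force: 0.0
```

Emit:
apply_moves(rows=[{"x": 0,"y": 0,"z": 20,"rx": 0,"ry": 0,"rz": -1.7,"claw": 0},{"x": 0,"y": 0,"z": 40,"rx": 0,"ry": 0,"rz": -3.4,"claw": 0},{"x": 0,"y": 0,"z": 60,"rx": 0,"ry": 0,"rz": -5.1,"claw": 0},{"x": 0,"y": 0,"z": 80,"rx": 0,"ry": 0,"rz": -6.8,"claw": 0},{"x": 0,"y": 0,"z": 100,"rx": 0,"ry": 0,"rz": -8,"claw": 0},{"x": 0,"y": 0,"z": 120,"rx": 0,"ry": 0,"rz": -8,"claw": 0},{"x": 0,"y": 0,"z": 130,"rx": 0,"ry": 0,"rz": -8,"claw": 0},{"x": 0,"y": 0,"z": 130,"rx": 0,"ry": 0,"rz": -8,"claw": 0},{"x": 0,"y": 0,"z": 130,"rx": 0,"ry": 0,"rz": -8,"claw": 0}])

```text
time_s: 6.1
position: [0.4451, 0.1461, 0.1682]
tcp_rot: [[-0.982, 0.19, 0.001], [0.19, 0.982, 0.0], [-0.001, 0.0, -1.0]]
force: [-0.5, -0.3, -0.5]
opening: 1.004
grasp_force: 0.0
```

Run:
```python
from h import *
s=read_state();print(s['time_s'],s['position'],s['joint_positions'],s['qvel']);R=s['tcp_rot'];print(R)
im,d,p=cap('wrist');P=pts(d,p);im=im.astype(int)
near=(np.hypot(P[...,0]-.4449,P[...,1]-.1447)<.08)&(abs(P[...,2]-.099)<.004)&(im.min(-1)>110)
r=cv2.minAreaRect((P[near][:,:2]*1000).astype(np.float32));print(near.sum(),r)
print('err tool', R.T@(np.array([.4449,.1447,.0995])-s['position'])*1000)
```

```text
6.1 [0.4451 0.1461 0.1682] [  4.4704  25.6615 108.7249  -0.0031  45.5351 -74.5753] [ 0.1202 -0.1935 -0.218  -0.0509 -0.0979 -0.0256]
[[-0.9818  0.19    0.0014]
 [ 0.19    0.9818  0.0001]
 [-0.0013  0.0003 -1.    ]]
1193 ((437.5995178222656, 145.857177734375), (7.635345935821533, 106.53186798095703), 79.12667846679688)
err tool [ 0.0134 -1.46   68.7106]
```

Emit:
apply_moves(rows=[{"x": 0,"y": 0.5,"z": 25,"rx": 0,"ry": 0,"rz": 0,"claw": 0},{"x": 0,"y": 0.5,"z": 50,"rx": 0,"ry": 0,"rz": 0,"claw": 0},{"x": 0,"y": 0.5,"z": 64,"rx": 0,"ry": 0,"rz": 0,"claw": 0},{"x": 0,"y": 0.5,"z": 64,"rx": 0,"ry": 0,"rz": 0,"claw": 0},{"x": 0,"y": 0.5,"z": 64,"rx": 0,"ry": 0,"rz": 0,"claw": 255},{"x": 0,"y": 0.5,"z": 64,"rx": 0,"ry": 0,"rz": 0,"claw": 255},{"x": 0,"y": 0.5,"z": 64,"rx": 0,"ry": 0,"rz": 0,"claw": 255},{"x": 0,"y": 0.5,"z": 64,"rx": 0,"ry": 0,"rz": 0,"claw": 255},{"x": 0,"y": 0.5,"z": 64,"rx": 0,"ry": 0,"rz": 0,"claw": 255},{"x": 0,"y": 0.5,"z": 64,"rx": 0,"ry": 0,"rz": 0,"claw": 255}])

```text
time_s: 7.4
position: [0.4447, 0.1468, 0.1036]
tcp_rot: [[-0.982, 0.19, -0.0], [0.19, 0.982, 0.0], [0.0, 0.0, -1.0]]
force: [-0.3, -1.1, 0.3]
opening: 0.402
grasp_force: 0.0
```

Emit:
apply_moves(rows=[{"x": 0,"y": 0,"z": 0,"rx": 0,"ry": 0,"rz": 0,"claw": 255},{"x": 0,"y": 0,"z": 0,"rx": 0,"ry": 0,"rz": 0,"claw": 255}])

```text
time_s: 7.65
position: [0.4447, 0.1468, 0.1035]
tcp_rot: [[-0.982, 0.19, -0.0], [0.19, 0.982, 0.0], [0.0, 0.0, -1.0]]
force: [-0.5, 0.6, 1.0]
opening: 0.178
grasp_force: 0.0
```

Emit:
apply_moves(rows=[{"x": 0,"y": 0,"z": 0,"rx": 0,"ry": 0,"rz": 0,"claw": 255},{"x": 0,"y": 0,"z": 0,"rx": 0,"ry": 0,"rz": 0,"claw": 255},{"x": 0,"y": 0,"z": 0,"rx": 0,"ry": 0,"rz": 0,"claw": 255},{"x": 0,"y": 0,"z": -5,"rx": 0,"ry": 0,"rz": 0,"claw": 255},{"x": 0,"y": 0,"z": -20,"rx": 0,"ry": 0,"rz": 0,"claw": 255},{"x": 0,"y": 0,"z": -45,"rx": 0,"ry": 0,"rz": 0,"claw": 255},{"x": 0,"y": 0,"z": -75,"rx": 0,"ry": 0,"rz": 0,"claw": 255},{"x": 0,"y": 0,"z": -110,"rx": 0,"ry": 0,"rz": 0,"claw": 255},{"x": 0,"y": 0,"z": -140,"rx": 0,"ry": 0,"rz": 0,"claw": 255},{"x": 0,"y": 0,"z": -150,"rx": 0,"ry": 0,"rz": 0,"claw": 255}])

```text
time_s: 8.9
position: [0.4452, 0.147, 0.2551]
tcp_rot: [[-0.982, 0.19, 0.003], [0.19, 0.982, 0.0], [-0.003, 0.001, -1.0]]
force: [-0.5, -0.1, -3.1]
opening: 0.152
grasp_force: 30.0
```

Run:
```python
from h import *
s=read_state();R=s['tcp_rot'];print(s['time_s'],s['position'],s['joint_positions'],s['force'],s['grasp_force'],s['opening'])
im,d,p=cap('wrist','w5');P=pts(d,p)
L=(P-s['position'])@R  # tool coords
m=(d>0)&(L[...,2]>22)  # none
im=im.astype(int)
w=(abs(L[...,1])<.06)&(abs(L[...,0])<.075)&(L[...,2]>-.005)&(L[...,2]<.12)&(d>0)
wh=w&(im.min(-1)>100)
print(w.sum(),wh.sum(),np.percentile(L[wh],[2,50,98],axis=0)*1000)
np.savez('/tmp/w5.npz',L=L,im=im,d=d)
rib=w&(im[...,2]>im[...,0]+30);print('rib',rib.sum(),np.percentile(L[rib],[2,50,98],axis=0)*1000 if rib.any() else '')
```

```text
8.9 [0.4452 0.147  0.2551] [  4.5651  17.549  103.3872   0.0119  58.8766 -74.5121] [-0.4641 -0.1474 -3.1458] 29.977059066295624 0.152193221142248
6414 2113 [[-40.534   -4.4273   3.1094]
 [ 28.4234  -0.6931   4.4014]
 [ 59.5859   2.9232  11.5535]]
rib 775 [[ -3.3689 -33.183   28.0797]
 [  5.23   -23.6377  29.6299]
 [  7.384   -9.4027  59.7561]]
```

View pics/w5.png

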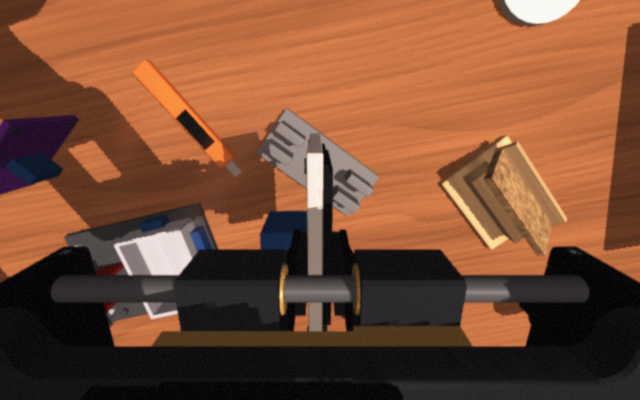

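The cover is held square in the jaws, with its edge at (317,140–330), the rib at (285,225) and the empty rack at (320,160). I'll yaw and carry it over to the rest.

Emit:
apply_moves(rows=[{"x": -4,"y": 25,"z": 0,"rx": 0,"ry": 0,"rz": 1.7,"claw": 255},{"x": -8,"y": 50,"z": 0,"rx": 0,"ry": 0,"rz": 3.4,"claw": 255},{"x": -12,"y": 75,"z": 0,"rx": 0,"ry": 0,"rz": 5.1,"claw": 255},{"x": -16,"y": 100,"z": 0,"rx": 0,"ry": 0,"rz": 6.8,"claw": 255},{"x": -20,"y": 125,"z": 0,"rx": 0,"ry": 0,"rz": 8.5,"claw": 255},{"x": -24,"y": 150,"z": 0,"rx": 0,"ry": 0,"rz": 10.2,"claw": 255},{"x": -28,"y": 175,"z": 0,"rx": 0,"ry": 0,"rz": 11.9,"claw": 255},{"x": -32,"y": 200,"z": 0,"rx": 0,"ry": 0,"rz": 13.6,"claw": 255},{"x": -36,"y": 225,"z": 0,"rx": 0,"ry": 0,"rz": 15.3,"claw": 255},{"x": -36,"y": 250,"z": 0,"rx": 0,"ry": 0,"rz": 17,"claw": 255}])

```text
time_s: 10.2
position: [0.5269, 0.3856, 0.2509]
tcp_rot: [[0.395, 0.919, -0.004], [0.919, -0.395, -0.002], [-0.003, -0.003, -1.0]]
force: [-0.2, 0.6, -2.1]
opening: 0.154
grasp_force: 30.0
```

Emit:
apply_moves(rows=[{"x": 0,"y": 0,"z": 0,"rx": 0,"ry": 0,"rz": 1.7,"claw": 255},{"x": 0,"y": 0,"z": 0,"rx": 0,"ry": 0,"rz": 3.4,"claw": 255},{"x": 0,"y": 0,"z": 0,"rx": 0,"ry": 0,"rz": 5.1,"claw": 255},{"x": 0,"y": 0,"z": 0,"rx": 0,"ry": 0,"rz": 6.27,"claw": 255},{"x": 0,"y": 0,"z": 0,"rx": 0,"ry": 0,"rz": 6.27,"claw": 255},{"x": 0,"y": 0,"z": 0,"rx": 0,"ry": 0,"rz": 6.27,"claw": 255}])

```text
time_s: 10.95
position: [0.527, 0.3852, 0.2522]
tcp_rot: [[0.87, 0.493, -0.002], [0.493, -0.87, -0.001], [-0.002, -0.0, -1.0]]
force: [0.2, -1.1, -1.5]
opening: 0.15
grasp_force: 30.0
```

Emit:
apply_moves(rows=[{"x": 0,"y": 0,"z": 0,"rx": 1.5,"ry": 0,"rz": 0,"claw": 255},{"x": 0,"y": 0,"z": 0,"rx": 3,"ry": 0,"rz": 0,"claw": 255},{"x": 0,"y": 0,"z": 0,"rx": 4.5,"ry": 0,"rz": 0,"claw": 255},{"x": 0,"y": 0,"z": 0,"rx": 6,"ry": 0,"rz": 0,"claw": 255},{"x": 0,"y": 0,"z": 0,"rx": 7.5,"ry": 0,"rz": 0,"claw": 255},{"x": 0,"y": 0,"z": 0,"rx": 7.5,"ry": 0,"rz": 0,"claw": 255},{"x": 0,"y": 0,"z": 0,"rx": 7.5,"ry": 0,"rz": 0,"claw": 255}])

```text
time_s: 11.82
position: [0.5276, 0.3856, 0.2536]
tcp_rot: [[0.87, 0.349, -0.347], [0.492, -0.617, 0.614], [0.001, -0.705, -0.709]]
force: [0.3, -0.1, -2.2]
opening: 0.151
grasp_force: 30.0
```

```bash
cat >> h.py <<'E'
from scipy.spatial.transform import Rotation as Ro
def rest_R(rho=119.4,opt=-1):
    r=np.radians(rho);X=np.array([np.cos(r),np.sin(r),0]);k=np.array([0,0,1.]);q=.70711
    z=q*X-q*k;y=(q*X+q*k)*opt;return np.c_[np.cross(y,z),y,z]
def go(p,R,s=None):
    s=s or read_state();T=s['tcp_rot']
    print('shift mm',T.T@(np.array(p)-s['position'])*1000,'turn units',Ro.from_matrix(T.T@R).as_rotvec(degrees=True)/6)
SEAT=np.array([.5327,.3792,.065])
E
python3 - <<'E'
from h import *
s=read_state();print(s['time_s'],s['position'],s['joint_positions'],s['force'],s['grasp_force'],s['opening'])
R=rest_R();n=-R[:,1]
p=SEAT-R@np.array([-.0002,.002,.0493])
print(p);go(p,R);go(p+.03*n-.006*R[:,2],R)
E
```

```text
11.825 [0.5276 0.3856 0.2536] [ 9.1759 37.7928 80.562  41.7957 83.0107 56.2151] [ 0.3173 -0.1093 -2.2223] 29.971955716609955 0.1510596371564044
[0.5493 0.3502 0.1013]
shift mm [  1.3521 136.8503  78.6838] turn units [0.0256 0.0058 0.0154]
shift mm [  1.3967 106.8664  72.6035] turn units [0.0256 0.0058 0.0154]
```

Emit:
apply_moves(rows=[{"x": 1,"y": 27,"z": 18,"rx": 0,"ry": 0,"rz": 0,"claw": 255},{"x": 1,"y": 54,"z": 36,"rx": 0,"ry": 0,"rz": 0,"claw": 255},{"x": 1,"y": 81,"z": 54,"rx": 0,"ry": 0,"rz": 0,"claw": 255},{"x": 1,"y": 107,"z": 71,"rx": 0,"ry": 0,"rz": 0,"claw": 255},{"x": 1,"y": 120,"z": 72,"rx": 0,"ry": 0,"rz": 0,"claw": 255},{"x": 1,"y": 128,"z": 74,"rx": 0,"ry": 0,"rz": 0,"claw": 255},{"x": 1,"y": 133,"z": 75,"rx": 0,"ry": 0,"rz": 0,"claw": 255},{"x": 1,"y": 134,"z": 76,"rx": 0,"ry": 0,"rz": 0,"claw": 255},{"x": 1,"y": 135,"z": 77,"rx": 0,"ry": 0,"rz": 0,"claw": 255},{"x": 1,"y": 135,"z": 77,"rx": 0,"ry": 0,"rz": 0,"claw": 255}])

```text
time_s: 13.08
position: [0.5485, 0.3504, 0.1039]
tcp_rot: [[0.871, 0.348, -0.348], [0.492, -0.616, 0.616], [0.0, -0.707, -0.707]]
force: [-0.2, 0.5, -3.2]
opening: 0.152
grasp_force: 30.0
```

Run:
```python
from h import *
s=read_state();print(s['time_s'],s['position'],s['joint_positions'],s['force'],s['moment'],s['grasp_force'],s['opening'])
R=rest_R();p=SEAT-R@np.array([-.0002,.002,.0493]);go(p,R)
im,d,p=cap('scene','s1')
im,d,p=cap('top','t1')
a=cv2.imread('pics/s1.png')[150:270,380:520];b=cv2.imread('pics/t1.png')[150:270,150:290]
cv2.imwrite('pics/crop2.png',np.hstack([cv2.resize(x,None,fx=2.8,fy=2.8,interpolation=cv2.INTER_CUBIC) for x in(a,b)]))
```

```text
13.075 [0.5485 0.3504 0.1039] [ 5.8416 50.0232 82.7445 42.3281 74.1959 44.3338] [-0.1701  0.5326 -3.1507] [-0.7271 -0.4653 -0.0024] 29.971758127212524 0.15205630353645105
shift mm [0.6326 2.2782 1.4505] turn units [0.0005 0.0051 0.0091]
```

View pics/crop2.png

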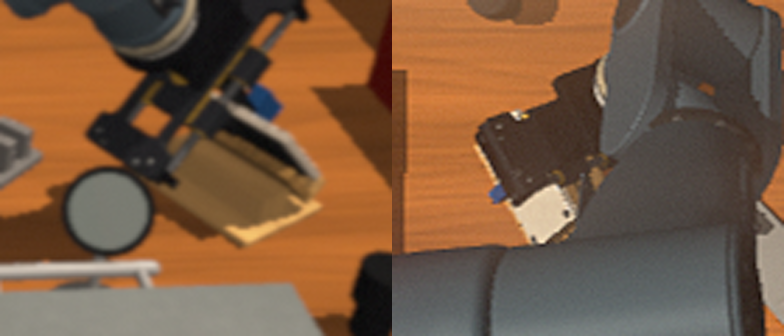

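The cover lies just above the cork with its rib outward (blue at (265,100) left, (500,192) right). I'll touch it down, open and back off.

Emit:
apply_moves(rows=[{"x": 0,"y": 1,"z": 1,"rx": 0,"ry": 0,"rz": 0,"claw": 255},{"x": 0,"y": 2,"z": 1.5,"rx": 0,"ry": 0,"rz": 0,"claw": 255},{"x": 0,"y": 2,"z": 1.5,"rx": 0,"ry": 0,"rz": 0,"claw": 255},{"x": 0,"y": 2,"z": 1.5,"rx": 0,"ry": 0,"rz": 0,"claw": 140},{"x": 0,"y": 2,"z": 1.5,"rx": 0,"ry": 0,"rz": 0,"claw": 140},{"x": 0,"y": 2,"z": 1.5,"rx": 0,"ry": 0,"rz": 0,"claw": 140},{"x": 0,"y": 2,"z": 1.5,"rx": 0,"ry": 0,"rz": 0,"claw": 140},{"x": 0,"y": 2,"z": 1.5,"rx": 0,"ry": 0,"rz": 0,"claw": 140},{"x": 0,"y": 2,"z": 1.5,"rx": 0,"ry": 0,"rz": 0,"claw": 140}])

```text
time_s: 14.3
position: [0.5487, 0.3499, 0.1012]
tcp_rot: [[0.871, 0.348, -0.348], [0.492, -0.616, 0.616], [0.0, -0.707, -0.707]]
force: [0.6, 0.5, 0.0]
opening: 0.449
grasp_force: 0.0
```

Emit:
apply_moves(rows=[{"x": 0,"y": 0,"z": -10,"rx": 0,"ry": 0,"rz": 0,"claw": 140},{"x": 0,"y": 0,"z": -25,"rx": 0,"ry": 0,"rz": 0,"claw": 140},{"x": 0,"y": 0,"z": -45,"rx": 0,"ry": 0,"rz": 0,"claw": 140},{"x": 0,"y": -30,"z": -75,"rx": 0,"ry": 0,"rz": 0,"claw": 0},{"x": 0,"y": -60,"z": -105,"rx": 0,"ry": 0,"rz": 0,"claw": 0},{"x": 0,"y": -90,"z": -120,"rx": 0,"ry": 0,"rz": 0,"claw": 0},{"x": 0,"y": -100,"z": -120,"rx": 0,"ry": 0,"rz": 0,"claw": 0},{"x": 0,"y": -100,"z": -120,"rx": 0,"ry": 0,"rz": 0,"claw": 0}])

```text
time_s: 15.3
position: [0.5554, 0.3374, 0.2569]
tcp_rot: [[0.871, 0.348, -0.347], [0.492, -0.616, 0.615], [0.0, -0.707, -0.708]]
force: [-0.8, 0.2, 0.3]
opening: 0.93
grasp_force: 0.0
```

Run:
```python
from h import *
s=read_state();print(s['time_s'],s['position'],s['joint_positions'],s['force'],s['grasp_force'],s['opening'])
im,d,p=cap('wrist','w6');P=pts(d,p);np.savez('/tmp/w6.npz',P=P,im=im,d=d)
im,d2,p2=cap('scene','s2');P2=pts(d2,p2)
R=rest_R();C=np.c_[-R[:,1],-R[:,0],-R[:,2]]
for nm,Q,I in(('wrist',P,np.load('/tmp/w6.npz')['im']),('scene',P2,im)):
    L=(Q-SEAT)@C; I=I.astype(int);ok=(abs(L)<.09).all(-1)
    wh=ok&(I.min(-1)>110)&(abs(L[...,0]-.008)<.012);rib=ok&(I[...,2]>I[...,0]+30)&(L[...,0]>.015)
    for n,m in(('white',wh),('rib',rib)):
        print(nm,n,m.sum(), (np.percentile(L[m],[1,50,99],axis=0)*1000).tolist() if m.sum()>10 else '')
```

```text
15.3 [0.5554 0.3374 0.2569] [ 4.6827 38.5247 78.3407 39.9807 86.8012 54.1953] [-0.7856  0.2476  0.2752] 0.0 0.9304918533916589
wrist white 4149 [[-1.2549891926079433, -61.258652994301734, -49.726304135112116], [6.912381681374689, -13.372023225275964, 22.41355729281752], [10.011183044367185, 56.071329942019325, 45.672030197393674]]
wrist rib 527 [[15.251250125973787, -8.482671221420212, -11.399311872281125], [28.445141008175504, -4.663316207875317, 19.38656380832009], [38.149967849800404, 4.700627806869829, 21.66820026129224]]
scene white 155 [[-1.530831584720771, -60.45815537126131, -34.23633005017142], [2.1862616629166807, -16.4860117298776, 45.104291955306316], [12.102335568406117, 54.70570717842763, 49.29322037745391]]
scene rib 78 [[15.876778114727312, -8.123726321587608, -14.148364412110308], [24.60300648610212, -5.593434946762353, 15.414536997476516], [33.89299732113769, 2.389705188647613, 23.81142734458716]]
```

```bash
cat >> h.py <<'E'
def rib_R(rho=119.4,o=1):
    r=np.radians(rho);X=np.array([np.cos(r),np.sin(r),0]);k=np.array([0,0,1.]);q=.70711
    z=-(q*X+q*k);y=o*np.array([-X[1],X[0],0]);return np.c_[np.cross(y,z),y,z]
E
python3 - <<'E'
from h import *
for o in(1,-1):
  R=rib_R(o=o);print('opt',o,R.tolist())
  for j1 in(30,45):
    for s in(100,120):
      a=(Ro.from_euler('ZY',[j1,s],degrees=True).inv()*Ro.from_matrix(R)).as_euler('ZYZ',degrees=True)
      print(j1,s,a[0],a[1],(a[2]-90+180)%360-180)
print(cv2.minAreaRect)
E
```

```text
opt 1 [[0.3471229532188022, -0.8712138111201895, 0.3471229532188022], [-0.6160439979811972, -0.4909037536151408, -0.6160439979811972], [0.7071100000000001, 0.0, -0.70711]]
30 100 -45.38413502826151 83.36778707203256 -172.4751408948987
30 120 -48.93406742072078 69.68746947025318 -157.42852860166863
45 100 -43.03766183376593 93.6969015440771 -161.89854996071213
45 120 -43.91111921546547 79.11290277957251 -148.14772708041352
opt -1 [[-0.3471229532188022, 0.8712138111201895, 0.3471229532188022], [0.6160439979811972, 0.4909037536151408, -0.6160439979811972], [-0.7071100000000001, -0.0, -0.70711]]
30 100 -45.38413502826153 83.36778707203256 7.524859105101314
30 120 -48.93406742072078 69.6874694702532 22.57147139833137
45 100 -43.03766183376591 93.69690154407711 18.10145003928787
45 120 -43.91111921546547 79.11290277957252 31.852272919586483
<built-in function minAreaRect>
```

Emit:
apply_moves(rows=[{"x": 0,"y": -20,"z": 0,"rx": -1.5,"ry": 0,"rz": 0,"claw": 0},{"x": 0,"y": -40,"z": 10,"rx": -3,"ry": 0,"rz": 0,"claw": 0},{"x": 0,"y": -50,"z": 25,"rx": -4.5,"ry": 0,"rz": 0,"claw": 0},{"x": 0,"y": -55,"z": 40,"rx": -6,"ry": 0,"rz": 0,"claw": 0},{"x": 0,"y": -55,"z": 55,"rx": -7.5,"ry": 0,"rz": 0,"claw": 0},{"x": 0,"y": -55,"z": 70,"rx": -9,"ry": 0,"rz": 0,"claw": 0},{"x": 0,"y": -55,"z": 85,"rx": -10.5,"ry": 0,"rz": 0,"claw": 0},{"x": 0,"y": -53,"z": 100,"rx": -12,"ry": 0,"rz": 0,"claw": 0},{"x": 0,"y": -52,"z": 115,"rx": -13.5,"ry": 0,"rz": 0,"claw": 0},{"x": 0,"y": -52,"z": 133,"rx": -15,"ry": 0,"rz": 0,"claw": 0}])

```text
time_s: 16.65
position: [0.4911, 0.4514, 0.1978]
tcp_rot: [[0.871, 0.347, 0.349], [0.492, -0.612, -0.62], [-0.002, 0.711, -0.703]]
force: [0.2, -0.9, 0.1]
opening: 1.0
grasp_force: 0.0
```

Run:
```python
from h import *
s=read_state();print(s['time_s'],s['position'],s['joint_positions'])
R=rib_R(o=-1);n=-R[:,2];go(SEAT+.118*n,R)
```

```text
16.65 [0.4911 0.4514 0.1978] [ 49.1862  47.2688  69.4866 -42.2621  84.1933 122.2716]
shift mm [  0.8129 -35.1777  34.6381] turn units [  0.0405   0.0465 -14.9833]
```

Emit:
apply_moves(rows=[{"x": 0,"y": -5,"z": 5,"rx": 0,"ry": 0,"rz": -1.6,"claw": 0},{"x": 0,"y": -10,"z": 10,"rx": 0,"ry": 0,"rz": -3.3,"claw": 0},{"x": 0,"y": -15,"z": 15,"rx": 0,"ry": 0,"rz": -5,"claw": 0},{"x": 0,"y": -20,"z": 20,"rx": 0,"ry": 0,"rz": -6.7,"claw": 0},{"x": 0,"y": -25,"z": 25,"rx": 0,"ry": 0,"rz": -8.4,"claw": 0},{"x": 0,"y": -30,"z": 30,"rx": 0,"ry": 0,"rz": -10.1,"claw": 0},{"x": 0,"y": -35,"z": 34,"rx": 0,"ry": 0,"rz": -11.8,"claw": 0},{"x": 1,"y": -35,"z": 34,"rx": 0,"ry": 0,"rz": -13.5,"claw": 0},{"x": 1,"y": -35,"z": 34,"rx": 0,"ry": 0,"rz": -15,"claw": 0},{"x": 1,"y": -35,"z": 34,"rx": 0,"ry": 0,"rz": -15,"claw": 0}])

```text
time_s: 17.9
position: [0.4916, 0.4518, 0.1487]
tcp_rot: [[-0.348, 0.872, 0.346], [0.615, 0.49, -0.618], [-0.708, -0.002, -0.706]]
force: [0.1, -0.4, 0.2]
opening: 0.997
grasp_force: 0.0
```

Emit:
apply_moves(rows=[{"x": 0,"y": 0,"z": 0,"rx": 0,"ry": 0,"rz": 0,"claw": 0},{"x": 0,"y": 0,"z": 0,"rx": 0,"ry": 0,"rz": 0,"claw": 0}])

```text
time_s: 18.15
position: [0.4918, 0.4525, 0.1502]
tcp_rot: [[-0.347, 0.871, 0.347], [0.616, 0.491, -0.616], [-0.707, 0.0, -0.707]]
force: [-0.7, 0.1, 0.5]
opening: 0.999
grasp_force: 0.0
```

Run:
```python
from h import *
s=read_state();T=s['tcp_rot'];print(s['time_s'],s['position'],s['joint_positions'])
R=rib_R(o=-1);n=-R[:,2];go(SEAT+.038*n,R)
im,d,p=cap('wrist','w7');P=pts(d,p);L=(P-s['position'])@T;I=im.astype(int)
ok=(d>0)&(abs(L[...,:2])<.08).all(-1)&(L[...,2]>.04)
rib=ok&(I[...,2]>I[...,0]+30)
h=np.histogram(L[rib][:,2]*1000,bins=np.arange(60,130,5));print(h[0],h[1][0])
z0=np.percentile(L[rib][:,2],2);top=rib&(L[...,2]<z0+.006)
Q=L[top]*1000;print('ribtop',len(Q),np.percentile(Q,[1,50,99],axis=0),cv2.minAreaRect(Q[:,:2].astype(np.float32)))
wh=ok&(I.min(-1)>110)&(L[...,2]>.095)&(L[...,2]<.125);Q=L[wh]*1000;print('plate',len(Q),np.percentile(Q,[1,50,99],axis=0),cv2.minAreaRect(Q[:,:2].astype(np.float32)))
A=np.c_[Q[:,:2],np.ones(len(Q))];print('plane slope',np.linalg.lstsq(A,Q[:,2],rcond=None)[0])
```

```text
18.15 [0.4918 0.4525 0.1502] [ 49.1196  50.5233  70.4704 -42.4092  80.821   35.1834]
shift mm [ 0.9707 -0.3411 81.5908] turn units [ 0.0004  0.0019 -0.0017]
[  0   0   0   1 766  27  28  24  12   0   0   0   0] 60
ribtop 779 [[-17.7873  -5.3613  80.6126]
 [  2.7902   1.0344  82.1917]
 [ 20.632    7.2364  85.7541]] ((1.2537097930908203, 1.0094599723815918), (39.33246612548828, 12.580830574035645), 0.5127067565917969)
plate 12089 [[-42.3366 -57.9163 109.2965]
 [  8.0431   1.0029 111.9533]
 [ 48.7819  59.9492 114.4482]] ((16.705242156982422, 0.5513343811035156), (127.01325988769531, 120.70352935791016), 89.75457000732422)
plane slope [ -0.0344  -0.0008 112.1619]
```

View pics/w7.png

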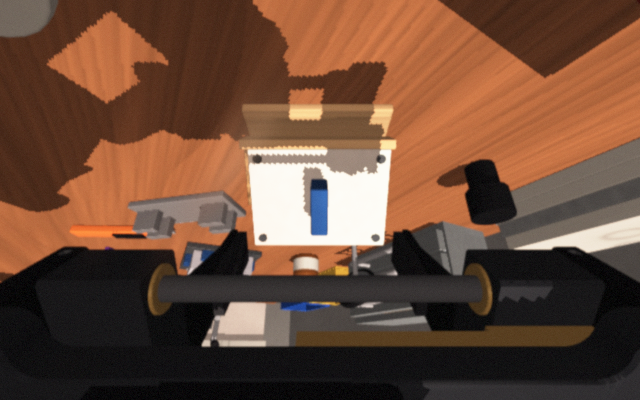

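The cover lies flat on the rest with its rib up at (319,207), directly under the jaws. I'll go in and grip the rib.

Emit:
apply_moves(rows=[{"x": 1,"y": 1,"z": 20,"rx": 0,"ry": 0,"rz": 0,"claw": 60},{"x": 1,"y": 1,"z": 40,"rx": 0,"ry": 0,"rz": 0,"claw": 60},{"x": 1,"y": 1,"z": 60,"rx": 0,"ry": 0,"rz": 0,"claw": 60},{"x": 1,"y": 1,"z": 75,"rx": 0,"ry": 0,"rz": 0,"claw": 60},{"x": 1,"y": 1,"z": 80,"rx": 0,"ry": 0,"rz": 0,"claw": 60},{"x": 1,"y": 1,"z": 80,"rx": 0,"ry": 0,"rz": 0,"claw": 60},{"x": 1,"y": 1,"z": 80,"rx": 0,"ry": 0,"rz": 0,"claw": 255},{"x": 1,"y": 1,"z": 80,"rx": 0,"ry": 0,"rz": 0,"claw": 255},{"x": 1,"y": 1,"z": 80,"rx": 0,"ry": 0,"rz": 0,"claw": 255},{"x": 1,"y": 1,"z": 80,"rx": 0,"ry": 0,"rz": 0,"claw": 255}])

```text
time_s: 19.45
position: [0.5201, 0.4047, 0.0936]
tcp_rot: [[-0.348, 0.871, 0.348], [0.616, 0.492, -0.615], [-0.707, 0.0, -0.707]]
force: [0.3, -1.7, -0.0]
opening: 0.395
grasp_force: 0.0
```

Emit:
apply_moves(rows=[{"x": 0,"y": 0,"z": 0,"rx": 0,"ry": 0,"rz": 0,"claw": 255},{"x": 0,"y": 0,"z": 0,"rx": 0,"ry": 0,"rz": 0,"claw": 255},{"x": 0,"y": 0,"z": 0,"rx": 0,"ry": 0,"rz": 0,"claw": 255},{"x": 0,"y": 0,"z": 0,"rx": 0,"ry": 0,"rz": 0,"claw": 255}])

```text
time_s: 19.95
position: [0.5198, 0.4043, 0.0933]
tcp_rot: [[-0.348, 0.871, 0.347], [0.616, 0.491, -0.616], [-0.707, -0.001, -0.707]]
force: [-2.4, 0.3, 0.7]
opening: 0.159
grasp_force: 30.0
```

Emit:
apply_moves(rows=[{"x": 0,"y": 0,"z": -8,"rx": 0,"ry": 0,"rz": 0,"claw": 255},{"x": 0,"y": 0,"z": -25,"rx": 0,"ry": 0,"rz": 0,"claw": 255},{"x": -15,"y": 0,"z": -50,"rx": 0,"ry": 0,"rz": 0,"claw": 255},{"x": -40,"y": 0,"z": -75,"rx": 0,"ry": 0,"rz": 0,"claw": 255},{"x": -65,"y": 0,"z": -95,"rx": 0,"ry": 1.5,"rz": 0,"claw": 255},{"x": -90,"y": 0,"z": -110,"rx": 0,"ry": 3,"rz": 0,"claw": 255},{"x": -105,"y": 0,"z": -120,"rx": 0,"ry": 4.5,"rz": 0,"claw": 255},{"x": -110,"y": 0,"z": -120,"rx": 0,"ry": 6,"rz": 0,"claw": 255},{"x": -110,"y": 0,"z": -120,"rx": 0,"ry": 7.5,"rz": 0,"claw": 255},{"x": -110,"y": 0,"z": -120,"rx": 0,"ry": 7.5,"rz": 0,"claw": 255}])

```text
time_s: 21.2
position: [0.518, 0.4089, 0.2574]
tcp_rot: [[-0.489, 0.872, 0.002], [0.872, 0.489, -0.001], [-0.002, 0.001, -1.0]]
force: [-0.1, 0.4, -2.8]
opening: 0.157
grasp_force: 30.0
```

```bash
cat > fx.py <<'E'
from h import *
def fixture(f='/tmp/w2.npz',show=True):
    z=np.load(f);p={k:z[k] for k in z};P=pts(z['d'],p);im=z['im'].astype(int);d=z['d']
    near=(d>0)&(np.hypot(P[...,0]-.545,P[...,1]+.085)<.085)
    # rim: bright neutral, height near .048
    m=near&(abs(P[...,2]-.0475)<.004)&(im.min(-1)>90)&(im.max(-1)-im.min(-1)<40)
    Q=P[m]*1000;r=cv2.minAreaRect(Q[:,:2].astype(np.float32));print('rim',m.sum(),np.median(Q[:,2]),r,[np.round(b,1).tolist() for b in cv2.boxPoints(r)])
    # dark base outline
    b=(d>0)&(P[...,2]>.004)&(P[...,2]<.03)&(np.hypot(P[...,0]-.545,P[...,1]+.13)<.14)&(im.max(-1)<130)
    r=cv2.minAreaRect((P[b]*1000)[:,:2].astype(np.float32));print('base',b.sum(),r)
fixture()
s=read_state();print(s['time_s'],s['position'],s['tcp_rot'].tolist(),s['joint_positions'],s['grasp_force'],s['force'])
E
python3 fx.py
```

```text
rim 1542 47.03889806205816 ((544.539306640625, -96.02278137207031), (120.09558868408203, 123.955078125), 2.877927303314209) [[481.5, -37.099998474121094], [487.70001220703125, -160.89999389648438], [607.5999755859375, -154.89999389648438], [601.4000244140625, -31.100000381469727]]
base 5824 ((545.5576171875, -120.1295166015625), (149.64303588867188, 197.96505737304688), 2.880093812942505)
21.2 [0.518  0.4089 0.2574] [[-0.48927497553509686, 0.8721267239527936, 0.002230623791298702], [0.8721271164867447, 0.48927807002486096, -0.001123779899876784], [-0.0020714737860817534, 0.0013955501120531094, -0.9999968807132542]] [28.6562 32.415  76.1302 -0.1243 71.3736 -0.5973] 29.999534622766078 [-0.0911  0.3591 -2.7646]
```

Run:
```python
from h import *
s=read_state();T=s['tcp_rot'];im,d,p=cap('wrist','w8');P=pts(d,p);L=(P-s['position'])@T*1000;I=im.astype(int)
def lst(Q):
    for _ in range(3):
        A=np.c_[Q[:,:2],np.ones(len(Q))];c=np.linalg.lstsq(A,Q[:,2],rcond=None)[0];r=Q[:,2]-A@c;Q=Q[abs(r)<2]
    return c,len(Q)
wh=(d>0)&(abs(L[...,0])<70)&(abs(L[...,1])<70)&(L[...,2]>20)&(L[...,2]<45)&(I.min(-1)>100)
Q=L[wh];print('plate',len(Q),np.percentile(Q,[1,50,99],axis=0),lst(Q))
tb=(d>0)&(abs(P[...,2])<.006);tb[250:]=0;print('table',lst(L[tb]))
Q=Q[Q[:,0]>25];
for x in (30,38):
    k=abs(Q[:,0]-x)<4;print('y ext',Q[k][:,1].min(),Q[k][:,1].max())
print('x max',np.percentile(L[wh][:,0],99.5))
# rim edges robust from w2
for f in('/tmp/w2.npz','/tmp/w3.npz'):
    z=np.load(f);q={k:z[k] for k in z};P=pts(z['d'],q);im=z['im'].astype(int)
    de=np.radians(2.88);fx=np.array([np.sin(de),-np.cos(de)]);fy=np.array([np.cos(de),np.sin(de)])
    rel=P[...,:2]-np.array([.544,-.079]);a=rel@fx*1000;b=rel@fy*1000
    m=(z['d']>0)&(abs(P[...,2]-.0475)<.003)&(im.min(-1)>90)&(im.max(-1)-im.min(-1)<40)&(abs(a)<55)&(abs(b)<70);m[250:]=0
    k=m&(abs(a)<35);print(f,'y walls',np.percentile(b[k&(b<0)],[2,98]) if (k&(b<0)).sum()>20 else '',np.percentile(b[k&(b>0)],[2,98]) if (k&(b>0)).sum()>20 else '')
    k=m&(abs(b)<50);print(f,'x walls',np.percentile(a[k&(a<0)],[2,98]),np.percentile(a[k&(a>0)],[2,98]))
```

```text
plate 13237 [[ -3.4807 -57.17    31.1342]
 [ 25.304    3.949   32.8659]
 [ 45.265   59.8536  35.125 ]] (array([-0.0274, -0.0003, 33.5001]), 12949)
table (array([ -0.0026,   0.001 , 258.2978]), 108939)
y ext -58.58277496952453 61.0134079835967
y ext -58.57556477908724 61.136368594588916
x max 45.343417335138476
/tmp/w2.npz y walls [-60.2596 -55.3269] [54.4862 59.5325]
/tmp/w2.npz x walls [-44.7576 -39.7836] [40.1485 45.049 ]
/tmp/w3.npz y walls [-60.2664 -55.2059] [54.3593 59.6681]
/tmp/w3.npz x walls [-45.5948 -39.884 ] [38.9151 45.3535]
```

Emit:
apply_moves(rows=[{"x": -20,"y": -10,"z": -5,"rx": 0,"ry": 0,"rz": 0.4,"claw": 255},{"x": -60,"y": -30,"z": -10,"rx": 0,"ry": 0,"rz": 0.8,"claw": 255},{"x": -105,"y": -53,"z": -15,"rx": 0,"ry": 0,"rz": 1.3,"claw": 255},{"x": -155,"y": -78,"z": -20,"rx": 0,"ry": 0,"rz": 1.8,"claw": 255},{"x": -205,"y": -104,"z": -20,"rx": 0,"ry": 0,"rz": 2.3,"claw": 255},{"x": -255,"y": -129,"z": -20,"rx": 0,"ry": 0,"rz": 2.8,"claw": 255},{"x": -305,"y": -154,"z": -20,"rx": 0,"ry": 0,"rz": 3.3,"claw": 255},{"x": -355,"y": -180,"z": -20,"rx": 0,"ry": 0,"rz": 3.8,"claw": 255},{"x": -405,"y": -205,"z": -20,"rx": 0,"ry": 0,"rz": 4.2,"claw": 255},{"x": -450,"y": -228,"z": -20,"rx": 0,"ry": 0,"rz": 4.4,"claw": 255}])

```text
time_s: 22.5
position: [0.5389, -0.0947, 0.2762]
tcp_rot: [[-0.053, 0.999, -0.001], [0.999, 0.053, -0.002], [-0.002, -0.001, -1.0]]
force: [0.6, 0.6, -2.6]
opening: 0.156
grasp_force: 30.0
```

Emit:
apply_moves(rows=[{"x": -40,"y": 0,"z": 0,"rx": 0,"ry": -0.1,"rz": 0,"claw": 255},{"x": -80,"y": 0,"z": 0,"rx": 0,"ry": -0.24,"rz": 0,"claw": 255},{"x": -105,"y": 0,"z": 0,"rx": 0,"ry": -0.24,"rz": 0,"claw": 255},{"x": -115,"y": 0,"z": 0,"rx": 0,"ry": -0.24,"rz": 0,"claw": 255},{"x": -115,"y": 0,"z": 0,"rx": 0,"ry": -0.24,"rz": 0,"claw": 255},{"x": -115,"y": 0,"z": 0,"rx": 0,"ry": -0.24,"rz": 0,"claw": 255},{"x": -115,"y": 0,"z": 0,"rx": 0,"ry": -0.24,"rz": 0,"claw": 255}])

```text
time_s: 23.38
position: [0.5454, -0.207, 0.2761]
tcp_rot: [[-0.055, 0.999, 0.001], [0.998, 0.055, -0.025], [-0.025, -0.0, -1.0]]
force: [-0.9, -0.7, -2.8]
opening: 0.159
grasp_force: 30.0
```

```bash
cat > meas.py <<'E'
from h import *
s=read_state();T=s['tcp_rot'];print(s['time_s'],s['position'],T.tolist(),s['grasp_force'])
im,d,p=cap('wrist','w9');P=pts(d,p);L=(P-s['position'])@T*1000;I=im.astype(int)
def lst(Q):
    for _ in range(3):
        A=np.c_[Q[:,:2],np.ones(len(Q))];c=np.linalg.lstsq(A,Q[:,2],rcond=None)[0];r=Q[:,2]-A@c;Q=Q[abs(r)<2]
    return c
wh=(d>0)&(abs(L[...,0])<70)&(abs(L[...,1])<70)&(L[...,2]>20)&(L[...,2]<45)&(I.min(-1)>100)
Q=L[wh];print('plate',len(Q),lst(Q),'rect',cv2.minAreaRect(Q[:,:2].astype(np.float32)))
k=Q[:,0]>25;print('y ext',np.percentile(Q[k][:,1],[1,99]),'x max',np.percentile(Q[:,0],98.5))
de=np.radians(2.88);fx=np.array([np.sin(de),-np.cos(de)]);fy=np.array([np.cos(de),np.sin(de)])
C=np.array([.5436,-.079]);rel=P[...,:2]-C;a=rel@fx*1000;b=rel@fy*1000
m=(d>0)&(abs(P[...,2]-.0475)<.004)&(I.min(-1)>80)&(I.max(-1)-I.min(-1)<40)&(abs(a)<55)&(abs(b)<70)
k=m&(abs(a)<35);print('y walls',np.percentile(b[k&(b<0)],[2,98]),np.percentile(b[k&(b>0)],[2,98]))
for lo,hi in((-50,-20),(20,50)):
    k=m&(b>lo)&(b<hi);print('x walls b',lo,np.percentile(a[k&(a<0)],[2,98]),np.percentile(a[k&(a>0)],[2,98]))
print('rimz',np.median(P[m][:,2]))
E
python3 meas.py
```

```text
23.375 [ 0.5454 -0.207   0.2761] [[-0.054550520885745565, 0.9985105520921084, 0.000958139763696188], [0.9982021901713258, 0.054557487815903354, -0.024816689150367083], [-0.02483199968311506, -0.0003973461092004613, -0.9996915593860973]] 29.999874676577747
plate 13817 [-0.027 -0.    33.436] rect ((20.796783447265625, 0.7360572814941406), (120.35907745361328, 50.94189453125), 89.90574645996094)
y ext [-57.6772  59.1187] x max 45.73683257836749
y walls [-60.2619 -55.3019] [54.5175 59.5024]
x walls b -50 [-44.5353 -39.7261] [40.821  44.2041]
x walls b 20 [-44.8263 -39.6246] [40.4504 44.943 ]
rimz 0.04703704559410424
```

Run:
```python
from h import *
s=read_state()
th=np.radians(92.95);x=np.array([np.cos(th),np.sin(th),0]);y=np.array([np.sin(th),-np.cos(th),0]);z=np.array([0,0,-1.])
R=np.c_[x,y,z]@Ro.from_euler('y',-1.42,degrees=True).as_matrix()
go([.5425,-.0787,.276],R);go([.5425,-.0787,.110],R);go([.5425,-.0787,.0885],R)
```

```text
shift mm [128.3798   4.0015  -3.1005] turn units [-0.0017  0.0014  0.0283]
shift mm [132.5174   4.0439 162.8479] turn units [-0.0017  0.0014  0.0283]
shift mm [133.0533   4.0494 184.3412] turn units [-0.0017  0.0014  0.0283]
```

Emit:
apply_moves(rows=[{"x": 45,"y": 2,"z": -3,"rx": 0,"ry": 0,"rz": 0.03,"claw": 255},{"x": 90,"y": 4,"z": -3,"rx": 0,"ry": 0,"rz": 0.03,"claw": 255},{"x": 120,"y": 4,"z": -3,"rx": 0,"ry": 0,"rz": 0.03,"claw": 255},{"x": 128.4,"y": 4,"z": -3,"rx": 0,"ry": 0,"rz": 0.03,"claw": 255},{"x": 129,"y": 4,"z": 30,"rx": 0,"ry": 0,"rz": 0.03,"claw": 255},{"x": 130,"y": 4,"z": 70,"rx": 0,"ry": 0,"rz": 0.03,"claw": 255},{"x": 131,"y": 4,"z": 110,"rx": 0,"ry": 0,"rz": 0.03,"claw": 255},{"x": 132,"y": 4,"z": 145,"rx": 0,"ry": 0,"rz": 0.03,"claw": 255},{"x": 132.5,"y": 4,"z": 163,"rx": 0,"ry": 0,"rz": 0.03,"claw": 255},{"x": 132.5,"y": 4,"z": 163,"rx": 0,"ry": 0,"rz": 0.03,"claw": 255}])

```text
time_s: 24.68
position: [0.5422, -0.0804, 0.1084]
tcp_rot: [[-0.05, 0.999, -0.001], [0.998, 0.05, -0.025], [-0.024, -0.003, -1.0]]
force: [-0.1, 0.4, -3.1]
opening: 0.157
grasp_force: 30.0
```

Emit:
apply_moves(rows=[{"x": 0,"y": 0,"z": 5,"rx": 0,"ry": 0,"rz": 0,"claw": 255},{"x": 0,"y": 0,"z": 10,"rx": 0,"ry": 0,"rz": 0,"claw": 255},{"x": 0,"y": 0,"z": 13,"rx": 0,"ry": 0,"rz": 0,"claw": 255},{"x": 0,"y": 0,"z": 13,"rx": 0,"ry": 0,"rz": 0,"claw": 255},{"x": 0,"y": 0,"z": 13,"rx": 0,"ry": 0,"rz": 0,"claw": 255}])

```text
time_s: 25.3
position: [0.5429, -0.0801, 0.097]
tcp_rot: [[-0.05, 0.999, 0.002], [0.998, 0.05, -0.025], [-0.025, 0.001, -1.0]]
force: [-0.2, -0.2, -4.1]
opening: 0.157
grasp_force: 30.0
```

Run:
```python
from h import *
s=read_state();print(s['time_s'],s['position'],s['tcp_rot'].tolist(),s['force'],s['grasp_force'])
print((np.array([.5425,-.0787,.0885])-s['position'])@s['tcp_rot']*1000)
```

```text
25.3 [ 0.5429 -0.0801  0.097 ] [[-0.05011435829734137, 0.9987418857405702, 0.0017879484935071962], [0.998422740807313, 0.05014355025515749, -0.02525183174784575], [-0.025309716143384897, 0.000519649091433871, -0.9996795227639521]] [-0.1671 -0.1529 -4.1401] 29.999810946173966
[ 1.6302 -0.2887  8.4331]
```

Emit:
apply_moves(rows=[{"x": 1.5,"y": 0,"z": 0,"rx": 0,"ry": 0,"rz": 0,"claw": 255},{"x": 1.5,"y": 0,"z": 2,"rx": 0,"ry": 0,"rz": 0,"claw": 255},{"x": 1.5,"y": 0,"z": 3.5,"rx": 0,"ry": 0,"rz": 0,"claw": 255},{"x": 1.5,"y": 0,"z": 4.5,"rx": 0,"ry": 0,"rz": 0,"claw": 255},{"x": 1.5,"y": 0,"z": 5,"rx": 0,"ry": 0,"rz": 0,"claw": 255}])

```text
time_s: 25.92
position: [0.5426, -0.0787, 0.0916]
tcp_rot: [[-0.05, 0.999, 0.001], [0.998, 0.05, -0.025], [-0.025, -0.0, -1.0]]
force: [0.2, -0.2, -2.7]
opening: 0.154
grasp_force: 30.0
```

Emit:
apply_moves(rows=[{"x": 0,"y": 0,"z": 1,"rx": 0,"ry": 0,"rz": 0,"claw": 255},{"x": 0,"y": 0,"z": 2,"rx": 0,"ry": 0,"rz": 0,"claw": 255},{"x": 0,"y": 0,"z": 2.5,"rx": 0,"ry": 0,"rz": 0,"claw": 255},{"x": 0,"y": 0,"z": 2.5,"rx": 0,"ry": 0,"rz": 0,"claw": 255}])

```text
time_s: 26.42
position: [0.5426, -0.0788, 0.0892]
tcp_rot: [[-0.05, 0.999, 0.001], [0.998, 0.05, -0.025], [-0.025, 0.0, -1.0]]
force: [-0.0, 1.1, -2.0]
opening: 0.159
grasp_force: 30.0
```

Emit:
apply_moves(rows=[{"x": 0,"y": 0,"z": 0.5,"rx": 0,"ry": 0,"rz": 0,"claw": 255},{"x": 0,"y": 0,"z": 1,"rx": 0,"ry": 0,"rz": 0,"claw": 255},{"x": 0,"y": 0,"z": 1,"rx": 0,"ry": 0,"rz": 0,"claw": 255}])

```text
time_s: 26.8
position: [0.5427, -0.0788, 0.0886]
tcp_rot: [[-0.05, 0.999, 0.002], [0.998, 0.05, -0.025], [-0.025, 0.0, -1.0]]
force: [-1.1, 0.9, 0.1]
opening: 0.155
grasp_force: 30.0
```

Contact: the force has gone from −3 N to 0. I'll open slowly, back off and look.

Emit:
apply_moves(rows=[{"x": 0,"y": 0,"z": 0.3,"rx": 0,"ry": 0,"rz": 0,"claw": 255},{"x": 0,"y": 0,"z": 0.3,"rx": 0,"ry": 0,"rz": 0,"claw": 150},{"x": 0,"y": 0,"z": 0.3,"rx": 0,"ry": 0,"rz": 0,"claw": 150},{"x": 0,"y": 0,"z": 0.3,"rx": 0,"ry": 0,"rz": 0,"claw": 150},{"x": 0,"y": 0,"z": 0.3,"rx": 0,"ry": 0,"rz": 0,"claw": 150},{"x": 0,"y": 0,"z": -10,"rx": 0,"ry": 0,"rz": 0,"claw": 150},{"x": 0,"y": 0,"z": -30,"rx": 0,"ry": 0,"rz": 0,"claw": 150},{"x": 0,"y": 0,"z": -65,"rx": 0,"ry": 0,"rz": 0,"claw": 150},{"x": 0,"y": 0,"z": -110,"rx": 0,"ry": 0.24,"rz": 0,"claw": 0},{"x": 0,"y": 0,"z": -160,"rx": 0,"ry": 0.24,"rz": 0,"claw": 0}])

```text
time_s: 28.05
position: [0.5421, -0.0749, 0.2499]
tcp_rot: [[-0.05, 0.999, -0.0], [0.999, 0.05, 0.0], [0.0, -0.0, -1.0]]
force: [-0.6, -0.6, -0.2]
opening: 0.555
grasp_force: 0.0
```

Emit:
apply_moves(rows=[{"x": -40,"y": 0,"z": -40,"rx": 0,"ry": 0,"rz": 0,"claw": 0},{"x": -80,"y": 0,"z": -40,"rx": 0,"ry": 0,"rz": 0,"claw": 0},{"x": -80,"y": 0,"z": -40,"rx": 0,"ry": 0,"rz": 0,"claw": 0},{"x": -80,"y": 0,"z": -40,"rx": 0,"ry": 0,"rz": 0,"claw": 0}])

```text
time_s: 28.55
position: [0.5458, -0.1542, 0.2881]
tcp_rot: [[-0.05, 0.999, -0.001], [0.999, 0.05, 0.001], [0.001, -0.001, -1.0]]
force: [-0.0, 1.2, -0.2]
opening: 0.972
grasp_force: 0.0
```

```bash
cat > chk.py <<'E'
from h import *
s=read_state();T=s['tcp_rot'];print(s['time_s'],s['position'],s['force'])
im,d,p=cap('wrist','w%d'%int(s['time_s']));P=pts(d,p);I=im.astype(int)
de=np.radians(2.88);fx=np.array([np.sin(de),-np.cos(de)]);fy=np.array([np.cos(de),np.sin(de)])
rel=P[...,:2]-np.array([.5432,-.079]);a=rel@fx*1000;b=rel@fy*1000
m=(d>0)&(abs(P[...,2]-.055)<.008)&(I.min(-1)>100)&(abs(a)<55)&(abs(b)<70)
Q=np.c_[a[m],b[m],P[m][:,2]*1000];r=cv2.minAreaRect(Q[:,:2].astype(np.float32));print('plate',len(Q),r)
A=np.c_[Q[:,:2],np.ones(len(Q))];c=np.linalg.lstsq(A,Q[:,2],rcond=None)[0];print('plane slope,z',c)
print('a',np.percentile(a[m],[.5,99.5]),'b',np.percentile(b[m],[.5,99.5]))
tb=(d>0)&(abs(P[...,2])<.005);print('table z',np.median(P[tb][:,2]))
bar=(I[...,0]>I[...,1]+60)&(I[...,0]>I[...,2]+60)&(P[...,2]>.06)&(P[...,2]<.2)&(a>200)&(a<260)
if bar.sum()>30: print('bar',bar.sum(),np.percentile(np.c_[a[bar],b[bar],P[bar][:,2]*1000],[1,50,99],axis=0))
E
python3 chk.py
```

```text
28.55 [ 0.5458 -0.1542  0.2881] [-0.0223  1.1708 -0.2148]
plate 7388 ((-0.5715408325195312, 0.10291671752929688), (89.49610900878906, 120.22822570800781), 0.08069741725921631)
plane slope,z [-0.      0.0001 55.1199]
a [-45.139   43.9692] b [-59.1281  59.3885]
table z -0.0009198627560352834
```

The cover is seated and level, its top at 55–56 mm and centred within 1 mm. On to the clamp bar.

Emit:
apply_moves(rows=[{"x": -15,"y": -7,"z": 0,"rx": 0,"ry": 0,"rz": -1.6,"claw": 0},{"x": -35,"y": -15,"z": 0,"rx": 0,"ry": 0,"rz": -3.3,"claw": 0},{"x": -55,"y": -23,"z": 0,"rx": 0,"ry": 0,"rz": -5,"claw": 0},{"x": -75,"y": -32,"z": 0,"rx": 0,"ry": 0,"rz": -6.7,"claw": 0},{"x": -95,"y": -40,"z": 0,"rx": 0,"ry": 0,"rz": -8.4,"claw": 0},{"x": -115,"y": -49,"z": 10,"rx": 0,"ry": 0,"rz": -10.1,"claw": 0},{"x": -135,"y": -58,"z": 30,"rx": 0,"ry": 0,"rz": -11.8,"claw": 0},{"x": -155,"y": -66,"z": 60,"rx": 0,"ry": 0,"rz": -13.5,"claw": 0},{"x": -157,"y": -67,"z": 100,"rx": 0,"ry": 0,"rz": -15,"claw": 0},{"x": -157,"y": -67,"z": 110,"rx": 0,"ry": 0,"rz": -15,"claw": 0}])

```text
time_s: 29.85
position: [0.486, -0.3126, 0.1755]
tcp_rot: [[-0.999, -0.049, -0.005], [-0.049, 0.999, 0.005], [0.004, 0.005, -1.0]]
force: [0.2, 0.2, 0.0]
opening: 0.999
grasp_force: 0.0
```

Emit:
apply_moves(rows=[{"x": 0,"y": 0,"z": 0,"rx": 0,"ry": 0,"rz": 0,"claw": 0},{"x": 0,"y": 0,"z": 0,"rx": 0,"ry": 0,"rz": 0,"claw": 0}])

```text
time_s: 30.1
position: [0.4884, -0.3149, 0.1796]
tcp_rot: [[-0.999, -0.05, 0.002], [-0.05, 0.999, -0.002], [-0.002, -0.002, -1.0]]
force: [-0.1, -0.4, 0.1]
opening: 1.001
grasp_force: 0.0
```

```bash
cat > cl.py <<'E'
from h import *
import sys
C=np.array([.5432,-.079]);de=np.radians(2.88);fx=np.array([np.sin(de),-np.cos(de)]);fy=np.array([np.cos(de),np.sin(de)])
def grip(q,y=-.068):
    a=.349+q;return np.r_[C+fx*(.110+.130*np.cos(a))+fy*y,.046+.130*np.sin(a)]
def RC():
    th=np.radians(182.88);return np.c_[[np.cos(th),np.sin(th),0],[np.sin(th),-np.cos(th),0],[0,0,-1.]]
E
python3 - <<'E'
from cl import *
s=read_state();print(s['time_s'],s['position'],s['joint_positions'])
go(grip(0),RC(),s)
im,d,p=cap('wrist');P=pts(d,p);I=im.astype(int)
bar=(I[...,0]>I[...,1]+60)&(I[...,0]>I[...,2]+60)&(P[...,2]>.05)&(P[...,2]<.13)&(np.hypot(P[...,0]-.5,P[...,1]+.31)<.06)
rel=P[bar][:,:2]-C;Q=np.c_[rel@fx,rel@fy,P[bar][:,2]]*1000;print(len(Q),np.percentile(Q,[1,50,99],axis=0))
k=(Q[:,2]>np.percentile(Q[:,2],99)-1.5);print('ridge x',np.median(Q[k,0]))
E
```

```text
30.1 [ 0.4884 -0.3149  0.1796] [ -43.8283   31.744    92.3711    0.0101   55.724  -136.69  ]
shift mm [ 1.6238  0.8879 89.1665] turn units [-0.0185  0.0194 -0.004 ]
1421 [[225.161  -85.3554  79.7785]
 [232.6692 -56.3125  90.2952]
 [240.3367 -20.1507  92.6448]]
ridge x 232.6708656622109
```

Emit:
apply_moves(rows=[{"x": 1.5,"y": 0.6,"z": 30,"rx": 0,"ry": 0,"rz": 0,"claw": 110},{"x": 1.5,"y": 0.6,"z": 60,"rx": 0,"ry": 0,"rz": 0,"claw": 110},{"x": 1.5,"y": 0.6,"z": 82,"rx": 0,"ry": 0,"rz": 0,"claw": 110},{"x": 1.5,"y": 0.6,"z": 89,"rx": 0,"ry": 0,"rz": 0,"claw": 110},{"x": 1.5,"y": 0.6,"z": 89,"rx": 0,"ry": 0,"rz": 0,"claw": 255},{"x": 1.5,"y": 0.6,"z": 89,"rx": 0,"ry": 0,"rz": 0,"claw": 255},{"x": 1.5,"y": 0.6,"z": 89,"rx": 0,"ry": 0,"rz": 0,"claw": 255},{"x": 1.5,"y": 0.6,"z": 89,"rx": 0,"ry": 0,"rz": 0,"claw": 255},{"x": 1.5,"y": 0.6,"z": 89,"rx": 0,"ry": 0,"rz": 0,"claw": 255},{"x": 1.5,"y": 0.6,"z": 89,"rx": 0,"ry": 0,"rz": 0,"claw": 255}])

```text
time_s: 31.4
position: [0.4864, -0.3166, 0.09]
tcp_rot: [[-0.999, -0.05, 0.002], [-0.05, 0.999, -0.004], [-0.002, -0.004, -1.0]]
force: [-1.5, -5.7, 1.6]
opening: 0.172
grasp_force: 30.0
```

Run:
```python
from cl import *
s=read_state();print(s['time_s'],s['position'],s['opening'],s['grasp_force'],s['force'],s['joint_positions'])
T=RC();p0=grip(0)
for q in np.arange(0.1,1.71,.1): print(round(q,2),((grip(q)-p0)@T*1000).round(1))
print(1.66,((grip(1.66)-p0)@T*1000).round(1)); print('now',((s['position']-p0)@T*1000).round(1))
```

```text
31.4 [ 0.4864 -0.3166  0.09  ] 0.17219600199424345 29.99211860820651 [-1.5082 -5.6715  1.6337] [ -44.0382   39.3942   95.7596   -0.1466   44.6021 -136.8282]
0.1 [  0.   5. -12.]
0.2 [  0.   11.3 -23.4]
0.3 [  0.   18.6 -34.1]
0.4 [  0.   27.  -44.1]
0.5 [  0.   36.3 -53.1]
0.6 [  0.   46.4 -61.2]
0.7 [  0.   57.4 -68.2]
0.8 [  0.   68.9 -74.2]
0.9 [  0.   81.  -78.9]
1.0 [  0.   93.6 -82.4]
1.1 [  0.  106.4 -84.6]
1.2 [  0.  119.3 -85.5]
1.3 [ -0.  132.3 -85.1]
1.4 [ -0.  145.2 -83.5]
1.5 [  0.  157.9 -80.5]
1.6 [  0.  170.2 -76.4]
1.7 [  0. 182. -71.]
1.66 [  0.  177.3 -73.3]
now [ 0.7 -2.3  0.5]
```

Emit:
apply_moves(rows=[{"x": 0,"y": 5,"z": -12,"rx": 0,"ry": 0,"rz": 0,"claw": 255},{"x": 0,"y": 11.3,"z": -23.4,"rx": 0,"ry": 0,"rz": 0,"claw": 255},{"x": 0,"y": 18.6,"z": -34,"rx": 0,"ry": 0,"rz": 0,"claw": 255},{"x": 0,"y": 27,"z": -44,"rx": 0,"ry": 0,"rz": 0,"claw": 255},{"x": 0,"y": 36.3,"z": -53,"rx": 0,"ry": 0,"rz": 0,"claw": 255},{"x": 0,"y": 46.4,"z": -61,"rx": 0,"ry": 0,"rz": 0,"claw": 255},{"x": 0,"y": 57.4,"z": -68,"rx": 0,"ry": 0,"rz": 0,"claw": 255},{"x": 0,"y": 69,"z": -74,"rx": 0,"ry": 0,"rz": 0,"claw": 255},{"x": 0,"y": 81,"z": -79,"rx": 0,"ry": 0,"rz": 0,"claw": 255},{"x": 0,"y": 93.6,"z": -82.4,"rx": 0,"ry": 0,"rz": 0,"claw": 255}])

```text
time_s: 32.65
position: [0.4824, -0.2236, 0.1737]
tcp_rot: [[-0.999, -0.051, 0.004], [-0.051, 0.999, -0.007], [-0.004, -0.007, -1.0]]
force: [-0.0, -4.1, 1.5]
opening: 0.172
grasp_force: 30.0
```

Run:
```python
from cl import *
s=read_state();print(s['opening'],s['grasp_force'],s['force'],'now',((s['position']-grip(0))@RC()*1000).round(1),s['joint_positions'])
```

```text
0.17214386600447618 29.99618500471115 [-0.0498 -4.1198  1.5402] now [ -0.   90.8 -83.2] [ -36.8241   28.9494   99.9048   -0.2181   50.7225 -129.6012]
```

Emit:
apply_moves(rows=[{"x": 0,"y": 12.8,"z": -2.2,"rx": 0,"ry": 0,"rz": 0,"claw": 255},{"x": 0,"y": 25.7,"z": -3.1,"rx": 0,"ry": 0,"rz": 0,"claw": 255},{"x": 0,"y": 38.7,"z": -2.7,"rx": 0,"ry": 0,"rz": 0,"claw": 255},{"x": 0,"y": 51.6,"z": -1.1,"rx": 0,"ry": 0,"rz": 0,"claw": 255},{"x": 0,"y": 64.3,"z": 1.9,"rx": 0,"ry": 0,"rz": 0,"claw": 255},{"x": 0,"y": 76.6,"z": 6,"rx": 0,"ry": 0,"rz": 0,"claw": 255},{"x": 0,"y": 83.7,"z": 9.1,"rx": 0,"ry": 0,"rz": 0,"claw": 255},{"x": 0,"y": 87,"z": 10.5,"rx": 0,"ry": 0,"rz": 0,"claw": 255},{"x": 0,"y": 87,"z": 10.5,"rx": 0,"ry": 0,"rz": 0,"claw": 255}])

```text
time_s: 33.78
position: [0.4783, -0.1392, 0.1636]
tcp_rot: [[-0.999, -0.054, 0.004], [-0.054, 0.998, -0.012], [-0.003, -0.012, -1.0]]
force: [-3.8, -17.7, 16.8]
opening: 0.172
grasp_force: 30.1
```

Run:
```python
from cl import *
s=read_state();print(s['opening'],s['grasp_force'],s['force'],'now',((s['position']-grip(0))@RC()*1000).round(1),s['joint_positions'])
```

```text
0.1719239231647941 30.084369380492717 [ -3.7614 -17.704   16.7693] now [ -0.2 175.3 -73.1] [ -28.8125   27.814   105.0868   -0.6785   46.5841 -121.4616]
```

Emit:
apply_moves(rows=[{"x": 0,"y": -1,"z": -1,"rx": 0,"ry": 0,"rz": 0,"claw": 150},{"x": 0,"y": -1,"z": -1,"rx": 0,"ry": 0,"rz": 0,"claw": 150},{"x": 0,"y": 0,"z": -1,"rx": 0,"ry": 0,"rz": 0,"claw": 150},{"x": 0,"y": 0,"z": -1,"rx": 0,"ry": 0,"rz": 0,"claw": 150},{"x": 0,"y": 0,"z": -1,"rx": 0,"ry": 0,"rz": 0,"claw": 150},{"x": 0,"y": 0,"z": -20,"rx": 0,"ry": 0,"rz": 0,"claw": 150},{"x": 0,"y": 0,"z": -45,"rx": 0,"ry": 0,"rz": 0,"claw": 150},{"x": 0,"y": 0,"z": -65,"rx": 0,"ry": 0,"rz": 0,"claw": 150},{"x": 0,"y": 0,"z": -65,"rx": 0,"ry": 0,"rz": 0,"claw": 150}])

```text
time_s: 34.9
position: [0.4775, -0.1341, 0.2271]
tcp_rot: [[-0.999, -0.05, 0.003], [-0.05, 0.999, -0.001], [-0.003, -0.001, -1.0]]
force: [-0.4, -0.5, -0.1]
opening: 0.414
grasp_force: 0.0
```

Run:
```python
from cl import *
s=read_state();print(s['time_s'],s['opening'],s['grasp_force'],s['force'])
for n in('wrist','top'):
    im,d,p=cap(n,'lock_'+n);P=pts(d,p);I=im.astype(int)
    rel=P[...,:2]-C;a=rel@fx*1000;b=rel@fy*1000
    bar=(d>0)&(I[...,0]>I[...,1]+60)&(I[...,0]>I[...,2]+60)&(P[...,2]>.12)&(P[...,2]<.2)&(a>0)&(a<160)&(b>-95)&(b<0)
    if bar.sum()>5:
        Q=np.c_[a[bar],b[bar],P[bar][:,2]*1000];print(n,len(Q),np.percentile(Q,[2,50,98],axis=0),'ridge x',np.median(Q[Q[:,2]>np.percentile(Q[:,2],97)-1.5,0]))
print('expect x,z at 1.66/1.55',[(110+130*np.cos(.349+q),40+130*np.sin(.349+q)) for q in(1.66,1.55)])
```

```text
34.9 0.4138506663452477 0.0 [-0.4177 -0.4881 -0.0721]
wrist 1613 [[ 48.3168 -85.1245 157.6664]
 [ 55.5296 -58.1341 163.6103]
 [ 62.7974 -24.9022 165.571 ]] ridge x 55.68418841948984
expect x,z at 1.66/1.55 [(np.float64(54.83923862008527), np.float64(157.71699284295408)), (np.float64(68.09539631246085), np.float64(163.06097752655097))]
```

The clamp is locked at about 1.655 rad with the hand off. I'll dwell about 2.4 s.

Emit:
apply_moves(rows=[{"x": 0,"y": 0,"z": 0,"rx": 0,"ry": 0,"rz": 0,"claw": 120},{"x": 0,"y": 0,"z": 0,"rx": 0,"ry": 0,"rz": 0,"claw": 120},{"x": 0,"y": 0,"z": 0,"rx": 0,"ry": 0,"rz": 0,"claw": 120},{"x": 0,"y": 0,"z": 0,"rx": 0,"ry": 0,"rz": 0,"claw": 120},{"x": 0,"y": 0,"z": 0,"rx": 0,"ry": 0,"rz": 0,"claw": 120},{"x": 0,"y": 0,"z": 0,"rx": 0,"ry": 0,"rz": 0,"claw": 120},{"x": 0,"y": 0,"z": 0,"rx": 0,"ry": 0,"rz": 0,"claw": 120},{"x": 0,"y": 0,"z": 0,"rx": 0,"ry": 0,"rz": 0,"claw": 120},{"x": 0,"y": 0,"z": 0,"rx": 0,"ry": 0,"rz": 0,"claw": 120},{"x": 0,"y": 0,"z": 0,"rx": 0,"ry": 0,"rz": 0,"claw": 120}])

```text
time_s: 36.25
position: [0.4768, -0.1339, 0.2261]
tcp_rot: [[-0.999, -0.05, 0.0], [-0.05, 0.999, 0.0], [-0.0, 0.0, -1.0]]
force: [-0.3, -0.1, -0.3]
opening: 0.529
grasp_force: 0.0
```

Emit:
apply_moves(rows=[{"x": 0,"y": 0,"z": 0,"rx": 0,"ry": 0,"rz": 0,"claw": 120},{"x": 0,"y": 0,"z": 0,"rx": 0,"ry": 0,"rz": 0,"claw": 120},{"x": 0,"y": 0,"z": 0,"rx": 0,"ry": 0,"rz": 0,"claw": 120},{"x": 0,"y": 0,"z": 0,"rx": 0,"ry": 0,"rz": 0,"claw": 120},{"x": 0,"y": 0,"z": 0,"rx": 0,"ry": 0,"rz": 0,"claw": 120},{"x": 0,"y": 0,"z": 0,"rx": 0,"ry": 0,"rz": 0,"claw": 120},{"x": 0,"y": 0,"z": 0,"rx": 0,"ry": 0,"rz": 0,"claw": 120},{"x": 0,"y": 0,"z": 0,"rx": 0,"ry": 0,"rz": 0,"claw": 120}])

```text
time_s: 37.25
position: [0.4768, -0.134, 0.2261]
tcp_rot: [[-0.999, -0.05, 0.0], [-0.05, 0.999, 0.0], [-0.0, 0.0, -1.0]]
force: [0.1, 0.1, 0.2]
opening: 0.525
grasp_force: 0.0
```

Run:
```python
from cl import *
s=read_state();print(s['time_s'],s['opening']);go(grip(1.655),RC(),s)
p0=grip(1.655)
for q in [1.55,1.45,1.35,1.25,1.15,1.05,.95,.85,.75,.65,.55,.45,.35,.25,.15,.05,0]: print(q,((grip(q)-p0)@RC()*1000).round(1))
```

```text
37.25 0.5246330177885463
shift mm [-1.0737 -3.8822 62.0689] turn units [ 0.0004  0.0006 -0.0023]
1.55 [ -0.  -12.7  -5.1]
1.45 [ -0.  -25.2  -8.6]
1.35 [ -0.  -38.  -10.9]
1.25 [ -0.  -50.9 -12. ]
1.15 [ -0.  -63.9 -11.7]
1.05 [ -0.  -76.8 -10.1]
0.95 [ -0.  -89.5  -7.2]
0.85 [  -0.  -101.8   -3.1]
0.75 [  -0.  -113.7    2.2]
0.65 [  -0.  -124.9    8.7]
0.55 [  -0.  -135.5   16.2]
0.45 [  -0.  -145.2   24.8]
0.35 [  -0.  -154.1   34.3]
0.25 [  -0.  -161.9   44.7]
0.15 [  -0.  -168.7   55.8]
0.05 [  -0.  -174.4   67.5]
0 [  -0.  -176.7   73.5]
```

Emit:
apply_moves(rows=[{"x": 0,"y": -5,"z": 25,"rx": 0,"ry": 0,"rz": 0,"claw": 120},{"x": 0,"y": -5,"z": 50,"rx": 0,"ry": 0,"rz": 0,"claw": 120},{"x": 0,"y": -5,"z": 62,"rx": 0,"ry": 0,"rz": 0,"claw": 120},{"x": 0,"y": -5,"z": 62,"rx": 0,"ry": 0,"rz": 0,"claw": 255},{"x": 0,"y": -5,"z": 62,"rx": 0,"ry": 0,"rz": 0,"claw": 255},{"x": 0,"y": -5,"z": 62,"rx": 0,"ry": 0,"rz": 0,"claw": 255},{"x": 0,"y": -5,"z": 62,"rx": 0,"ry": 0,"rz": 0,"claw": 255},{"x": 0,"y": -5,"z": 62,"rx": 0,"ry": 0,"rz": 0,"claw": 255},{"x": 0,"y": -5,"z": 62,"rx": 0,"ry": 0,"rz": 0,"claw": 255}])

```text
time_s: 38.38
position: [0.4775, -0.1395, 0.1647]
tcp_rot: [[-0.999, -0.05, 0.001], [-0.05, 0.999, -0.001], [-0.001, -0.001, -1.0]]
force: [-1.4, -1.9, 4.7]
opening: 0.172
grasp_force: 30.0
```

Emit:
apply_moves(rows=[{"x": 0,"y": -6,"z": -2.5,"rx": 0,"ry": 0,"rz": 0,"claw": 255},{"x": 0,"y": -12.7,"z": -5.1,"rx": 0,"ry": 0,"rz": 0,"claw": 255},{"x": 0,"y": -25.2,"z": -8.6,"rx": 0,"ry": 0,"rz": 0,"claw": 255},{"x": 0,"y": -38,"z": -10.9,"rx": 0,"ry": 0,"rz": 0,"claw": 255},{"x": 0,"y": -50.9,"z": -12,"rx": 0,"ry": 0,"rz": 0,"claw": 255},{"x": 0,"y": -63.9,"z": -11.7,"rx": 0,"ry": 0,"rz": 0,"claw": 255},{"x": 0,"y": -76.8,"z": -10.1,"rx": 0,"ry": 0,"rz": 0,"claw": 255},{"x": 0,"y": -89.5,"z": -7.2,"rx": 0,"ry": 0,"rz": 0,"claw": 255},{"x": 0,"y": -101.8,"z": -3.1,"rx": 0,"ry": 0,"rz": 0,"claw": 255},{"x": 0,"y": -113.7,"z": 2.2,"rx": 0,"ry": 0,"rz": 0,"claw": 255}])

```text
time_s: 39.62
position: [0.4819, -0.2527, 0.1608]
tcp_rot: [[-0.999, -0.05, -0.002], [-0.05, 0.999, 0.002], [0.002, 0.002, -1.0]]
force: [-0.8, 1.4, -2.9]
opening: 0.17
grasp_force: 30.0
```

Emit:
apply_moves(rows=[{"x": 0,"y": -11.2,"z": 6.5,"rx": 0,"ry": 0,"rz": 0,"claw": 255},{"x": 0,"y": -21.8,"z": 14,"rx": 0,"ry": 0,"rz": 0,"claw": 255},{"x": 0,"y": -31.5,"z": 22.6,"rx": 0,"ry": 0,"rz": 0,"claw": 255},{"x": 0,"y": -40.4,"z": 32.1,"rx": 0,"ry": 0,"rz": 0,"claw": 255},{"x": 0,"y": -48.2,"z": 42.5,"rx": 0,"ry": 0,"rz": 0,"claw": 255},{"x": 0,"y": -55,"z": 53.6,"rx": 0,"ry": 0,"rz": 0,"claw": 255},{"x": 0,"y": -60.7,"z": 65.3,"rx": 0,"ry": 0,"rz": 0,"claw": 255},{"x": 0,"y": -63,"z": 71,"rx": 0,"ry": 0,"rz": 0,"claw": 255},{"x": 0,"y": -63,"z": 71,"rx": 0,"ry": 0,"rz": 0,"claw": 255}])

```text
time_s: 40.75
position: [0.4849, -0.3147, 0.0893]
tcp_rot: [[-0.999, -0.05, -0.003], [-0.05, 0.999, 0.003], [0.003, 0.003, -1.0]]
force: [-1.1, 6.1, -2.2]
opening: 0.163
grasp_force: 29.9
```

Emit:
apply_moves(rows=[{"x": 0,"y": 0,"z": 0,"rx": 0,"ry": 0,"rz": 0,"claw": 130},{"x": 0,"y": 0,"z": 0,"rx": 0,"ry": 0,"rz": 0,"claw": 130},{"x": 0,"y": 0,"z": 0,"rx": 0,"ry": 0,"rz": 0,"claw": 130},{"x": 0,"y": 0,"z": 0,"rx": 0,"ry": 0,"rz": 0,"claw": 130},{"x": 0,"y": 0,"z": -20,"rx": 0,"ry": 0,"rz": 0,"claw": 130},{"x": 0,"y": 0,"z": -60,"rx": 0,"ry": 0,"rz": 0,"claw": 130},{"x": 0,"y": 0,"z": -110,"rx": 0,"ry": 0,"rz": 0,"claw": 0},{"x": 0,"y": 0,"z": -160,"rx": 0,"ry": 0,"rz": 0,"claw": 0},{"x": 0,"y": 0,"z": -180,"rx": 0,"ry": 0,"rz": 0,"claw": 0}])

```text
time_s: 41.88
position: [0.4871, -0.3167, 0.2748]
tcp_rot: [[-0.999, -0.05, 0.005], [-0.05, 0.999, -0.005], [-0.005, -0.006, -1.0]]
force: [0.1, -0.5, -0.4]
opening: 0.75
grasp_force: 0.0
```

Emit:
apply_moves(rows=[{"x": 40,"y": 0,"z": 0,"rx": 0,"ry": 0,"rz": 0,"claw": 0},{"x": 40,"y": 0,"z": 0,"rx": 0,"ry": 0,"rz": 0,"claw": 0},{"x": 40,"y": 0,"z": 0,"rx": 0,"ry": 0,"rz": 0,"claw": 0},{"x": 40,"y": 0,"z": 0,"rx": 0,"ry": 0,"rz": 0,"claw": 0}])

```text
time_s: 42.38
position: [0.4467, -0.3177, 0.2707]
tcp_rot: [[-0.999, -0.05, 0.001], [-0.05, 0.999, -0.0], [-0.001, -0.0, -1.0]]
force: [-0.5, 0.0, 0.1]
opening: 1.002
grasp_force: 0.0
```

Run:
```python
from cl import *
s=read_state();print(s['time_s'],s['position'],s['force'])
for n in('top','scene'):
    im,d,p=cap(n,'end_'+n);P=pts(d,p);I=im.astype(int)
    rel=P[...,:2]-C;a=rel@fx*1000;b=rel@fy*1000
    m=(d>0)&(abs(P[...,2]-.055)<.008)&(I.min(-1)>110)&(abs(a)<55)&(abs(b)<70)
    if m.sum()>50:
        Q=np.c_[a[m],b[m],P[m][:,2]*1000];A=np.c_[Q[:,:2],np.ones(len(Q))]
        print(n,'plate',len(Q),cv2.minAreaRect(Q[:,:2].astype(np.float32)),np.linalg.lstsq(A,Q[:,2],rcond=None)[0])
    bar=(d>0)&(I[...,0]>I[...,1]+60)&(I[...,0]>I[...,2]+60)&(P[...,2]>.05)&(P[...,2]<.2)&(a>180)&(a<260)&(b>-95)&(b<0)
    if bar.sum()>5: print(n,'bar',bar.sum(),np.percentile(np.c_[a[bar],b[bar],P[bar][:,2]*1000],[2,50,98],axis=0))
x=cv2.imread('pics/end_top.png')[110:290,250:490];y=cv2.imread('pics/end_scene.png')[130:310,120:360]
cv2.imwrite('pics/end.png',cv2.resize(np.hstack([x,y]),(800,300),interpolation=cv2.INTER_CUBIC))
```

```text
42.375 [ 0.4467 -0.3177  0.2707] [-0.5186  0.0077  0.1284]
top plate 1231 ((3.551433563232422, -0.4415550231933594), (119.38821411132812, 89.56138610839844), 89.94139862060547) [ 0.0032  0.0003 57.3191]
top bar 121 [[228.3471 -75.9068  85.689 ]
 [234.9064 -48.8703  92.1423]
 [243.2483 -21.4895  98.1623]]
scene plate 869 ((1.3208427429199219, 0.4519767761230469), (88.23113250732422, 121.58760833740234), 0.1611880511045456) [-0.0004 -0.0035 54.9287]
scene bar 129 [[227.3453 -82.6342  77.5444]
 [232.9365 -43.7421  88.9616]
 [242.0006 -17.6517  92.3753]]
```

View pics/end.png

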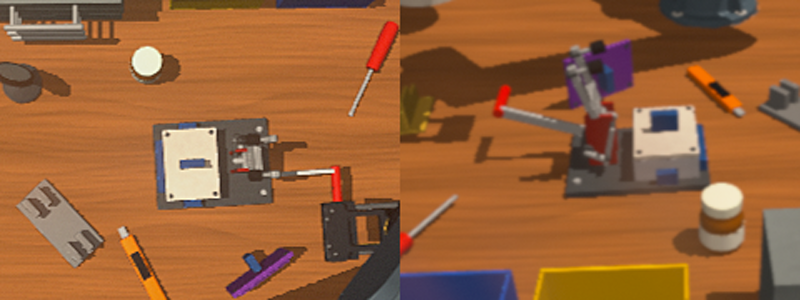

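The cover sits seated on the housing (left, at (190,163)), the handle is fully open with its bar at (337,183), and the jar and magnifier look unmoved. Handing in.

```bash
python3 -c "
from rig import hand_in
print(hand_in())"
```

```text
the job is handed in; nothing more can be done
None
```

I handed the job in at about 42 s: the cover is seated and level on the housing after a rest stop and a locked clamp hold of over two seconds, and the clamp is fully open again; the hand-in gave no verdict.

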